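Restock the hanging spice rack

TASK

Restock the pantry's balance rack: take every empty jar off its hook and stand it upright in the wooden tray, and hang every full jar by its ring on a hook of its own, leading the ring in over the tip and round the bend until it hangs on the straight part close to the bar. Share the full jars out left and right as you go, so that the bar is never left with two more full jars on one side than on the other and stays near level, and leave the other things on the counter where they are.

Things in the scene. Friction and masses are not known exactly. Their poses are not given: they have to be found in the camera images.
- jar1: glass spice jar, 48 mm across, 71 mm tall with its steel lid; heavy foot 56 mm across, 10 mm high; on the lid a wire ring (its axis the jar's x; 28 mm inside, wire 6 mm, centre 90 mm up), above it an upright flat grip tab 10 mm thick (x) and 22 mm wide (y), 109 to 150 mm up. Origin: centre of underside. Full (brown filling), 200 g; stands on the counter. May be absent.
- jar1_ring (a point): centre of the wire ring of jar1, 90 mm above its underside; axes as the jar's (x along the ring's axis)
- jar2: glass spice jar, 48 mm across, 71 mm tall with its steel lid; heavy foot 56 mm across, 10 mm high; on the lid a wire ring (its axis the jar's x; 28 mm inside, wire 6 mm, centre 90 mm up), above it an upright flat grip tab 10 mm thick (x) and 22 mm wide (y), 109 to 150 mm up. Origin: centre of underside. Full (brown filling), 200 g; stands on the counter. May be absent.
- jar2_ring (a point): centre of the wire ring of jar2, 90 mm above its underside; axes as the jar's (x along the ring's axis)
- jar3: glass spice jar, 48 mm across, 71 mm tall with its steel lid; heavy foot 56 mm across, 10 mm high; on the lid a wire ring (its axis the jar's x; 28 mm inside, wire 6 mm, centre 90 mm up), above it an upright flat grip tab 10 mm thick (x) and 22 mm wide (y), 109 to 150 mm up. Origin: centre of underside. Full (brown filling), 200 g; stands on the counter. May be absent.
- jar3_ring (a point): centre of the wire ring of jar3, 90 mm above its underside; axes as the jar's (x along the ring's axis)
- jar4: glass spice jar, 48 mm across, 71 mm tall with its steel lid; heavy foot 56 mm across, 10 mm high; on the lid a wire ring (its axis the jar's x; 28 mm inside, wire 6 mm, centre 90 mm up), above it an upright flat grip tab 10 mm thick (x) and 22 mm wide (y), 109 to 150 mm up. Origin: centre of underside. Full (brown filling), 200 g; stands on the counter. May be absent.
- jar4_ring (a point): centre of the wire ring of jar4, 90 mm above its underside; axes as the jar's (x along the ring's axis)
- empty1: glass spice jar, 48 mm across, 71 mm tall with its steel lid; heavy foot 56 mm across, 10 mm high; on the lid a wire ring (its axis the jar's x; 28 mm inside, wire 6 mm, centre 90 mm up), above it an upright flat grip tab 10 mm thick (x) and 22 mm wide (y), 109 to 150 mm up. Origin: centre of underside. Empty (clear), 80 g; hangs on hook 2. May be absent.
- empty2: glass spice jar, 48 mm across, 71 mm tall with its steel lid; heavy foot 56 mm across, 10 mm high; on the lid a wire ring (its axis the jar's x; 28 mm inside, wire 6 mm, centre 90 mm up), above it an upright flat grip tab 10 mm thick (x) and 22 mm wide (y), 109 to 150 mm up. Origin: centre of underside. Empty (clear), 80 g; hangs on hook 3. May be absent.
- bar (a joint): tilt (rad) of the rack's bar, a white rod 14 mm thick, 180 mm above the counter at its pivot; 0 level, positive with the left (+y) end up. A spring (3.84 N m/rad) centres it: a full jar on an outer hook (1, 4) tips it by 0.12, on an inner hook (2, 3) by 0.06, two on one side by 0.18. Nothing of the rack stands over 17 mm above the bar's centre line.
- hook1_seat (a point): seat of the outer left hook: point on the wire, 22 mm in front (-x) of the bar's centre line, 240 mm left of the pivot. Bar axes: x away from robot, y left along bar, z up. The 6 mm wire runs straight along -x to 32 mm, then bends outwards (left (+y)) through 105 degrees at 28 mm radius to its tip (9 mm ball), rising 8 mm. A hung ring's centre is 11 mm below
- hook2_seat (a point): seat of the inner left hook: point on the wire, 22 mm in front (-x) of the bar's centre line, 120 mm left of the pivot. Bar axes: x away from robot, y left along bar, z up. The 6 mm wire runs straight along -x to 32 mm, then bends outwards (left (+y)) through 105 degrees at 28 mm radius to its tip (9 mm ball), rising 8 mm. A hung ring's centre is 11 mm below
- hook3_seat (a point): seat of the inner right hook: point on the wire, 22 mm in front (-x) of the bar's centre line, 120 mm right of the pivot. Bar axes: x away from robot, y left along bar, z up. The 6 mm wire runs straight along -x to 32 mm, then bends outwards (right (-y)) through 105 degrees at 28 mm radius to its tip (9 mm ball), rising 8 mm. A hung ring's centre is 11 mm below
- hook4_seat (a point): seat of the outer right hook: point on the wire, 22 mm in front (-x) of the bar's centre line, 240 mm right of the pivot. Bar axes: x away from robot, y left along bar, z up. The 6 mm wire runs straight along -x to 32 mm, then bends outwards (right (-y)) through 105 degrees at 28 mm radius to its tip (9 mm ball), rising 8 mm. A hung ring's centre is 11 mm below
- tray: low open wooden tray, 120 mm (x) by 190 mm (y) outside, 35 mm high, walls and floor 5 mm thick, fixed to the counter; origin: centre of its underside
- crock: bystander, not to be disturbed: squat white salt crock with a knob, 62 mm across, 72 mm tall; origin: centre of its underside
- ramekin: bystander, not to be disturbed: white dish 72 mm across, 34 mm tall; origin: centre of its underside
- oil: bystander, not to be disturbed: green bottle 60 mm across, 200 mm tall; origin: centre of its underside
- cocoa: bystander, not to be disturbed: tin 80 mm across, 110 mm tall; origin: centre of its underside
- teatin: bystander, not to be disturbed: flat steel tin 60 by 90 mm (y), 35 mm tall; origin: centre of its underside

How it is judged:
By the outcome, as a careful person would: the job done as asked, in the order asked, and still so for the second after the job is handed in, with the robot touching nothing.
Of jar1, jar2, jar3, jar4 only 3 to 4 are there at a start; the rules pass over those that are not, and their reading is None.
Of empty1, empty2 only 1 to 2 are there at a start; the rules pass over those that are not, and their reading is None.
At some moment in a run one of jar1, jar2, jar3, jar4 may be knocked a few centimetres aside while the robot is not near it.
It also fails if it takes over 210 s, if anything falls off the work surface, if the arm or the gripper's body presses on something with over 40 N, if the wrist force passes 120 N, or if a joint passes its speed limit or range.

ROBOT

A 6-joint arm with a two-finger parallel gripper is mounted at the origin on the work surface. World frame = base frame: x ahead of the robot, y to its left, z up, the work surface at z = 0. Lengths are in m, angles in rad, forces in N, time in s.
With the tool pointing down it reaches from about 0.3 to 0.775 m from the base axis. Payload 14.6 kg.
Tool frame: the origin (TCP) lies between the finger pads; the fingertips stand 8 mm ahead of it and the grasp point (between the pads) lies 11 mm behind it; z points along the fingers, y is the line along which they close (so a half turn about z gives the same grasp; the last joint's range is limited). The gripper opens to 94 mm and grips with 3 to 60 N. Pads are 16 mm wide; open, the fingers measure 119 mm over their backs; the gripper's body (75 mm by 177 mm) begins 78 mm behind the grasp point.
Start: joints at [1.21, 0.3, 1.521, -0, 1.321, -0.067], TCP at [0.159, 0.526, 0.213] pointing down, gripper open.
Joint ranges: [-3.03, 3.03], [-0.79, 2.21], [0.23, 2.52], [-1.04, 4.18], [0, 3.07], [-2.55, 2.55]. Speed limits (rad/s): [2.22, 2.22, 2.57, 3.14, 3.14, 3.14].

INTERFACE

Orientations are given as a 3x3 rotation matrix whose columns are the frame's x, y, z axes.
In Python, from rig import env gives the robot as it stands.
- The arm moves only by the tool play_rows, never from a script. Its argument "plan" is a list of rows, each a list of 4 numbers: the shift along the tool's x, y, z in cm, then the turn about the tool's z in rad. A call has 1 to 10 rows; each row shifts and turns the commanded pose from where the row before left it, along the tool's axes as they then stand; what a row does not reach is not made up. A row lasts 1/10 s, in which the tool goes at most 50 mm and 8.59 degrees, less where a joint would pass 70% of its speed; a pose out of reach is approached as far as the arm can. A call is refused whole if a number of a shift passes 5 or a number of a turn 0.15, either way. A call with a gripper value outside its range is refused whole. "claw" is the closure, from -1 (fully open) to 1 (shut), set as the call begins (left out, the last holds). The fingers move at their own pace and stop on an object; "newtons" is the grip in N (left out, the last holds). Time passes only in rows, so rows that do not move let the fingers close. It gives the time, the measured TCP pose, the force, the opening and the grip force at its end, in the units of the state.
- env.get_obs(): the state, without advancing time (a new reading comes with each control period).
- env.grab_frame(name): name is "scene" or "top"; returns (picture, depth): 384x512x3 uint8, blue, green, red; 384x512 float32, m along the optical axis (not along the pixel's ray), 0 where there is no reading.
- env.get_calibration(name): a dict with "fov_y" (degrees; the focal length in pixels is half the picture's height over the tangent of half this angle, whatever the lens; pixels are square), "cx", "cy" (the principal point, pixels), "R" (3x3) and "t" (3): a world point X has camera coordinates R X + t. Camera axes: x right, y down, z forward; pixel columns grow to the right and rows downward; lengths in m; the calibration is good to about 2 mm. A picture is of the moment at which its call begins. get_calibration takes no time and is no camera call.
- env.hand_in(): hands the job in; it is judged then, once.
The state is a dict: "time": time; "joint_pos": joint angles; "qvel": joint speeds; "joint_torque": joint torques, N m; "eef_pos": TCP position; "ee_rot": TCP orientation; "ft_force": force on the tool from outside, world axes, zero at the start; "torque": the same for the moment, N m; "grip_width": finger opening in m; "grasp_force": force on a finger pad.
Only numpy, scipy, OpenCV 4.12 (cv2) and the standard library are available. Lean on these libraries where they do the work, as an engineer would, in place of code of your own. Each camera call takes 0.05 s, during which the arm holds its last target. There are 200 camera calls.

## Working session

There is one attempt and no reset: what is moved stays moved. The work goes in short steps, Python scripts to look and compute and a tool call to move; the robot and the scene stay as the last step left them, time stands still between calls to the robot, and variables do not carry over. Pictures are saved under pics/ and viewed, at most 14 in all, crops included, and the job is handed in when it is done.

Besides the shell and the picture viewer there is one more tool, called after "Emit:" as a command line: name --pt "numbers of a row" for each row, then --argument value for the rest. play_rows: Moves the arm, as the interface text tells. Its arguments: {"type":"object","properties":{"plan":{"type":"array"},"claw":{"type":"number"},"newtons":{"type":"number"}},"required":["plan"]}

```bash
ls; mkdir -p pics
cat > h.py <<'E'
from rig import env
import numpy as np, cv2
def grab(n):
    im,d=env.grab_frame(n); return im,d,env.get_calibration(n)
def cloud(d,c):
    h,w=d.shape; f=h/2/np.tan(np.radians(c["fov_y"])/2)
    v,u=np.mgrid[:h,:w]
    P=np.stack([(u-c["cx"])/f*d,(v-c["cy"])/f*d,d],-1)
    return (P-np.array(c["t"]))@np.array(c["R"])
E
python3 - <<'E'
from h import *
o=env.get_obs(); print({k:np.round(o[k],3) for k in o})
for n in("scene","top"):
    im,d,c=grab(n); cv2.imwrite(f"pics/{n}0.png",cv2.resize(im,(800,600),interpolation=cv2.INTER_CUBIC)); np.savez(f"{n}0.npz",im=im,d=d); print(n,c)
E
```

```text
pics
{'time': np.float64(0.0), 'joint_pos': array([ 1.21 ,  0.3  ,  1.522, -0.   ,  1.321, -0.067]), 'qvel': array([-0.   , -0.001, -0.002,  0.001,  0.001,  0.002]), 'joint_torque': array([-1.0000e-03, -5.3182e+01, -3.5274e+01,  7.1000e-02,  2.4000e-02,
       -0.0000e+00]), 'eef_pos': array([0.159, 0.526, 0.213]), 'ee_rot': array([[-0.957,  0.29 , -0.   ],
       [ 0.29 ,  0.957, -0.001],
       [ 0.   , -0.001, -1.   ]]), 'ft_force': array([-0.072,  0.225, -0.227]), 'torque': array([ 0.029, -0.001, -0.008]), 'grasp_force': np.float64(0.0), 'grip_width': np.float64(0.094)}
scene {'fov_y': 47.21145460311031, 'cx': 253.57954373456508, 'cy': 184.93945633808377, 'R': array([[-0.39141125,  0.92014993, -0.01101519],
       [ 0.79681358,  0.33291041, -0.5042408 ],
       [-0.46031006, -0.20614258, -0.86349284]]), 't': array([ 0.21374498, -0.34094097,  1.70892599])}
top {'fov_y': 49.44941151383463, 'cx': 253.75231559420362, 'cy': 194.19135765917432, 'R': array([[ 0.01092017, -0.99993544,  0.00314121],
       [-0.98714426, -0.01128132, -0.15943322],
       [ 0.15945836, -0.00135979, -0.98720372]]), 't': array([-0.02279422,  0.54036338,  1.19277571])}
```

View pics/scene0.png

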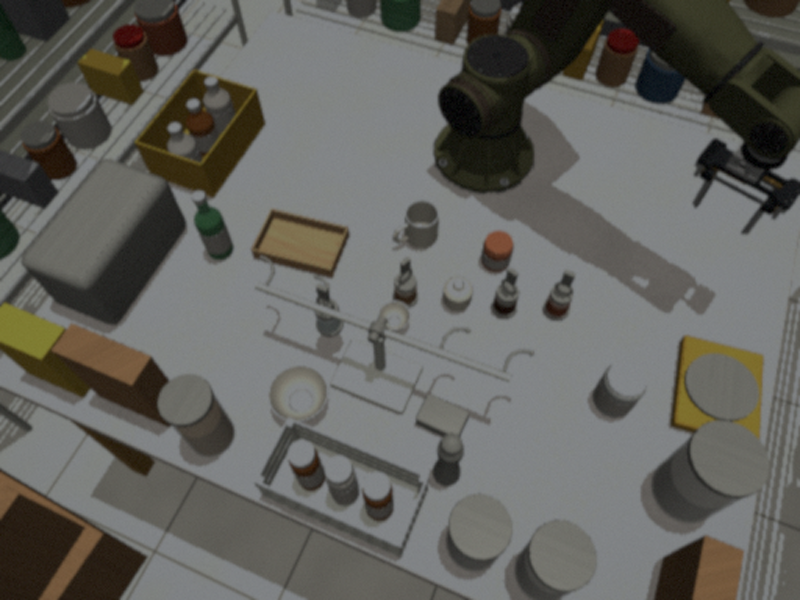

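View pics/top0.png

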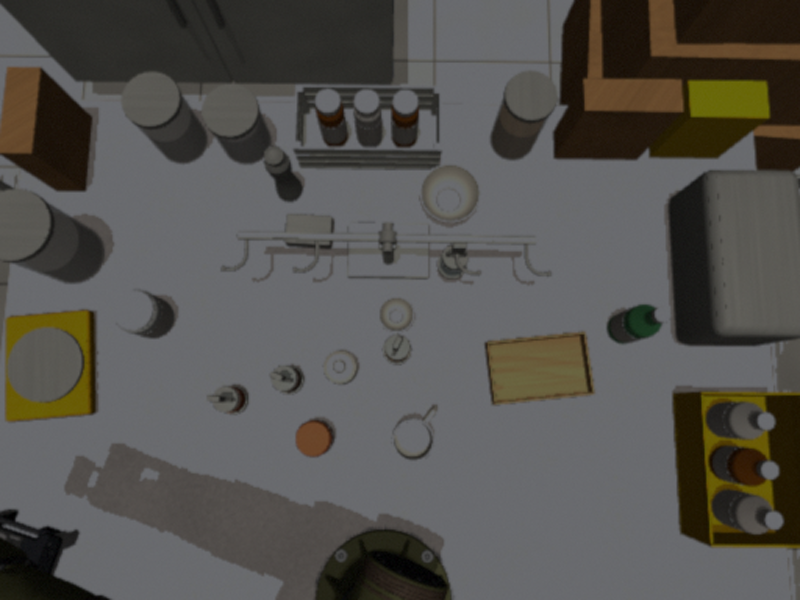

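The top view shows three full jars at about (228,398), (286,378) and (397,347). There is one empty on hook 3 at about (455,260), and the tray is at (540,368). The crock is at (340,366), the ramekin at (397,314) and the teatin at (310,228).

```bash
cat >> h.py <<'E'
def avg(n,k=6):
    I=[];D=[]
    for _ in range(k):
        im,d=env.grab_frame(n); I.append(im.astype(float)); D.append(np.where(d>0,d,np.nan))
    import warnings; warnings.simplefilter("ignore")
    d=np.nan_to_num(np.nanmedian(D,0)); c=env.get_calibration(n)
    return np.mean(I,0),d,c,cloud(d,c)
def proj(X,c):
    f=192/np.tan(np.radians(c["fov_y"])/2); q=np.atleast_2d(X)@np.array(c["R"]).T+np.array(c["t"])
    return np.stack([f*q[:,0]/q[:,2]+c["cx"],f*q[:,1]/q[:,2]+c["cy"]],-1)
E
python3 - <<'E'
from h import *
import pickle
S={}
for n in("scene","top"):
    im,d,c,P=avg(n); S[n]=(im,d,c,P)
    # find blobs by height bands
    ok=d>0
    for lo,hi in((0.105,0.16),(0.16,0.21),(0.06,0.078)):
        m=(ok&(P[...,2]>lo)&(P[...,2]<hi)&(P[...,0]>.2)&(P[...,0]<.75)&(abs(P[...,1])<.5)).astype(np.uint8)
        k,L,st,ce=cv2.connectedComponentsWithStats(m,connectivity=8)
        for i in range(1,k):
            if st[i,4]>=6:
                q=P[L==i]; e,V=np.linalg.eigh(np.cov(q[:,:2].T))
                print(n,lo,st[i,4],np.round(ce[i]),"mean",np.round(q.mean(0),4),"min",np.round(q.min(0),3),"max",np.round(q.max(0),3),"ax",np.round(V[:,1],2),np.round(np.sqrt(abs(e)),4))
pickle.dump(S,open("S0.pkl","wb"))
im,d,c,P=S["top"]
a=np.clip(im*2.2,0,255).astype(np.uint8)
r=cv2.resize(a[205:275,125:285],(800,350),interpolation=cv2.INTER_CUBIC)
r2=cv2.resize(a[140:190,140:360],(800,182),interpolation=cv2.INTER_CUBIC)
cv2.imwrite("pics/c1.png",np.vstack([r,r2]))
E
```

```text
scene 0.105 249 [133. 141.] mean [ 0.5132 -0.4449  0.1315] min [ 0.479 -0.482  0.105] max [ 0.533 -0.426  0.16 ] ax [-0.73  0.69] [0.0098 0.0155]
scene 0.105 69 [259. 170.] mean [ 0.4597 -0.017   0.1338] min [ 0.447 -0.025  0.106] max [ 0.469 -0.01   0.152] ax [-0.85  0.53] [0.0027 0.0074]
scene 0.105 71 [327. 176.] mean [0.4009 0.1883 0.1347] min [0.39  0.176 0.105] max [0.407 0.199 0.155] ax [0.24 0.97] [0.0026 0.007 ]
scene 0.105 73 [363. 177.] mean [0.362  0.2925 0.135 ] min [0.355 0.281 0.105] max [0.365 0.305 0.154] ax [0.09 1.  ] [0.0024 0.0066]
scene 0.105 8 [204. 192.] mean [ 0.609  -0.1338  0.1528] min [ 0.598 -0.138  0.142] max [ 0.615 -0.13   0.16 ] ax [-0.97 -0.23] [0.0024 0.006 ]
scene 0.105 23 [214. 194.] mean [ 0.5986 -0.106   0.1424] min [ 0.589 -0.119  0.139] max [ 0.609 -0.096  0.145] ax [0.68 0.73] [0.0029 0.0087]
scene 0.105 13 [209. 195.] mean [ 0.6061 -0.1193  0.1453] min [ 0.6   -0.126  0.142] max [ 0.613 -0.108  0.155] ax [0.54 0.84] [0.0033 0.0058]
scene 0.105 99 [208. 204.] mean [ 0.6293 -0.1133  0.1275] min [ 0.613 -0.141  0.105] max [ 0.635 -0.095  0.144]
[... 3903 characters left out ...]
 0.9 ] [0.0119 0.0131]
top 0.06 135 [216. 235.] mean [0.4187 0.089  0.0648] min [0.4   0.068 0.06 ] max [0.441 0.111 0.073] ax [-0.79  0.62] [0.0093 0.0104]
top 0.06 172 [182. 242.] mean [0.3958 0.1866 0.0712] min [0.374 0.166 0.063] max [0.419 0.212 0.075] ax [-0.95  0.32] [0.0117 0.0132]
top 0.06 182 [145. 255.] mean [0.357  0.2902 0.0711] min [0.336 0.27  0.062] max [0.378 0.314 0.075] ax [-0.99  0.14] [0.0117 0.0128]
top 0.06 39 [275. 266.] mean [ 0.3322 -0.0783  0.0716] min [ 0.318 -0.088  0.062] max [ 0.346 -0.067  0.076] ax [-0.83  0.56] [0.0028 0.0091]
top 0.06 427 [200. 280.] mean [0.2896 0.1309 0.0741] min [0.257 0.101 0.06 ] max [0.321 0.162 0.078] ax [-0.92  0.38] [0.016  0.0162]
```

View pics/c1.png

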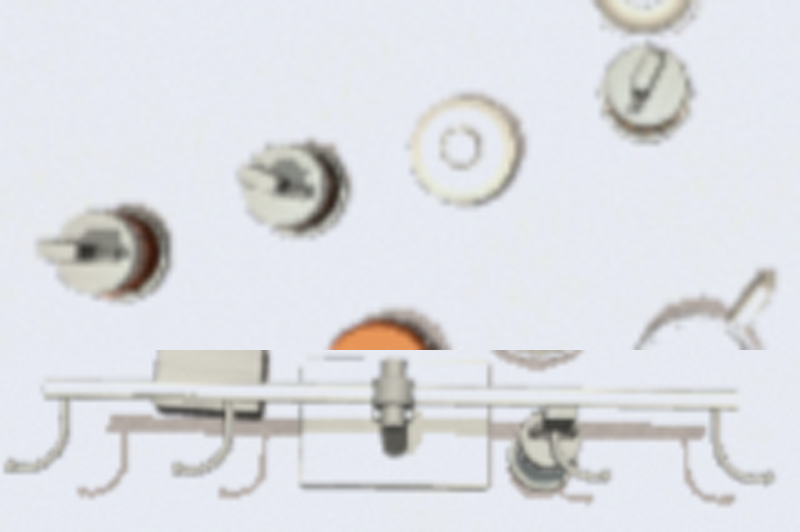

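The crop shows the tabs of the jars at about (60,250), (265,185) and (645,80). The hooks bend outwards, and the empty hangs on hook 3 at about (550,430). Next I fit the geometry in both views.

```bash
cat >> h.py <<'E'
def tabs(P,z0=.118,z1=.156,box=(.25,.54,-.4,.45)):
    "standing jars: tab centre, angle of the tab's width direction, lid centre"
    m=((P[...,2]>z0)&(P[...,2]<z1)&(P[...,0]>box[0])&(P[...,0]<box[1])&(P[...,1]>box[2])&(P[...,1]<box[3])).astype(np.uint8)
    k,L,st,_=cv2.connectedComponentsWithStats(m,connectivity=8); r=[]
    for i in range(1,k):
        if 12<=st[i,4]<150:
            q=P[L==i]; t=q[q[:,2]>z1-.016]
            (cx,cy),(w,h),a=cv2.minAreaRect((t[:,:2]*1000).astype(np.float32))
            c=q[:,:2].mean(0); e,V=np.linalg.eigh(np.cov(t[:,:2].T)); v=V[:,1]
            l=P[(abs(P[...,2]-.071)<.005)&(np.hypot(P[...,0]-c[0],P[...,1]-c[1])<.04)]
            lc=cv2.minEnclosingCircle((l[:,:2]*1000).astype(np.float32)) if len(l)>5 else None
            r.append((np.round([cx/1000,cy/1000],4),round(np.median(t[:,2]),4),round(np.arctan2(v[1],v[0])%np.pi,3),np.round([w,h],1),lc and np.round([*lc[0],lc[1]],1)))
    return r
E
python3 - <<'E'
from h import *
import pickle
S=pickle.load(open("S0.pkl","rb"))
for n in S:
    im,d,c,P=S[n]; print(n)
    for r in tabs(P): print("  jar",*r)
    X,Y,Z=[P[...,i] for i in range(3)]
    b=(Z>.165)&(Z<.2)&(X>.615)&(X<.665)
    for a in(-.26,-.2,-.07,.07,.17,.26):
        q=P[b&(abs(Y-a)<.02)&(Z>.17)]
        print("  bar y",a,len(q),np.round([np.median(q[:,0]),q[:,0].min(),q[:,0].max(),np.percentile(q[:,2],90)],4))
    for s in((.2,.3),(.1,.17),(-.17,-.1),(-.3,-.2)):
        q=P[(Z>.16)&(Z<.2)&(X>.598)&(X<.622)&(Y>s[0])&(Y<s[1])]
        w=P[(Z>.16)&(Z<.2)&(X>.55)&(X<.622)&(Y>s[0])&(Y<s[1])]
        if len(q): print("  hook",s,len(q),"ymed",np.round([np.median(q[:,1]),np.median(q[:,2])],4),"minx",w[:,0].min().round(4),"yr",np.round([w[:,1].min(),w[:,1].max()],4))
    q=P[(Z>.207)&(Z<.24)&(X>.56)&(X<.64)&(Y>-.2)&(Y<-.06)]
    if len(q)>2:
        e,V=np.linalg.eigh(np.cov(q[:,:2].T)); print("  emptytab",len(q),q.mean(0).round(4),q.min(0).round(4),q.max(0).round(4),V[:,1].round(2),np.sqrt(e).round(4))
    q=P[(Z>.026)&(Z<.04)&(X>.3)&(X<.53)&(Y>-.37)&(Y<-.1)]; print("  tray",len(q),cv2.minAreaRect((q[:,:2]*1000).astype(np.float32)),np.median(q[:,2]))
E
```

```text
scene
  jar [ 0.457  -0.0181] 0.1492 2.647 [ 9.8 22.4] [456.9 -18.4  23.7]
  jar [0.3979 0.1878] 0.15 1.315 [20.7 10.4] [398.3 187.9  23.1]
  jar [0.36  0.292] 0.1501 1.435 [20.7 10.2] [360.7 292.9  22.8]
  bar y -0.26 24 [0.6347 0.6189 0.6399 0.1818]
  bar y -0.2 61 [0.6358 0.6257 0.6401 0.1834]
  bar y -0.07 65 [0.6361 0.6269 0.6404 0.1863]
  bar y 0.07 69 [0.6357 0.6279 0.6406 0.1897]
  bar y 0.17 73 [0.6361 0.6272 0.6415 0.1922]
  bar y 0.26 32 [0.6356 0.6173 0.64   0.194 ]
  hook (0.2, 0.3) 17 ymed [0.2404 0.1841] minx 0.572 yr [0.2374 0.2789]
  hook (0.1, 0.17) 16 ymed [0.1209 0.1812] minx 0.5725 yr [0.1179 0.1588]
  hook (-0.17, -0.1) 47 ymed [-0.1156  0.1796] minx 0.5706 yr [-0.1564 -0.1006]
  hook (-0.3, -0.2) 15 ymed [-0.238   0.1721] minx 0.5708 yr [-0.2783 -0.2358]
  emptytab 41 [ 0.6134 -0.1184  0.2177] [ 0.6065 -0.1305  0.2073] [ 0.6172 -0.1083  0.2229] [-0.04  1.  ] [0.003  0.0069]
  tray 288 ((423.8372802734375, -285.07940673828125), (121.52886199951172, 183.4127197265625), 6.284682273864746) 0.03363828818449076
top
  jar [ 0.4553 -0.0175] 0.1498 2.757 [ 9.4 21.1] [45
[... 287 characters left out ...]
59]
  bar y 0.07 80 [0.6298 0.6249 0.6388 0.1896]
  bar y 0.17 75 [0.6303 0.6256 0.6369 0.1922]
  bar y 0.26 38 [0.6296 0.6176 0.6381 0.1936]
  hook (0.2, 0.3) 21 ymed [0.2409 0.1835] minx 0.569 yr [0.2387 0.2799]
  hook (0.1, 0.17) 19 ymed [0.122  0.1812] minx 0.569 yr [0.1192 0.1597]
  hook (-0.17, -0.1) 41 ymed [-0.118   0.1761] minx 0.5712 yr [-0.1571 -0.1004]
  hook (-0.3, -0.2) 18 ymed [-0.2379  0.1723] minx 0.5704 yr [-0.277  -0.2363]
  emptytab 40 [ 0.6095 -0.1183  0.2199] [ 0.6054 -0.1294  0.2071] [ 0.6156 -0.1086  0.2237] [0.02 1.  ] [0.0032 0.0063]
  tray 295 ((422.54217529296875, -283.7908935546875), (119.94820404052734, 182.64642333984375), 6.350567817687988) 0.03442511362172799
```

```bash
cat >> h.py <<'E'
def cur():
    o=env.get_obs(); R=np.array(o["ee_rot"]); return np.r_[o["eef_pos"],np.arctan2(R[1,1],R[0,1])]
def plan(wps,step=.04,start=None):
    "rows (cm, rad) through waypoints (x,y,z,theta[,step]); theta = world angle of tool y"
    p=cur() if start is None else np.array(start,float); rows=[]
    for w in wps:
        w=list(w); st=w[4] if len(w)>4 else step; w=np.array(w[:4])
        n=max(1,int(np.ceil(max(np.linalg.norm(w[:3]-p[:3])/st,abs(w[3]-p[3])/.135))))
        p0=p.copy()
        for i in range(1,n+1):
            t=p0+(w-p0)*i/n; s,c=np.sin(p[3]),np.cos(p[3]); d=t-p
            r=[round(100*(-s*d[0]+c*d[1]),1),round(100*(c*d[0]+s*d[1]),1),round(-100*d[2],1),round(-d[3],2)]
            p=p+np.array([(-s*r[0]+c*r[1])/100,(c*r[0]+s*r[1])/100,-r[2]/100,-r[3]])
            rows.append(r)
    for i in range(0,len(rows),10): print("[%s]"%", ".join("[%s]"%", ".join("%g"%(v+0) for v in r) for r in rows[i:i+10]))
    print("end",p.round(4)); return p
PIV=np.array([.633,.0013,.180]); G=.128   # pivot; TCP height over jar underside
def wire(h,u,tilt):
    "hook h, u: mm along the wire from bar (arc to 83.3, then beyond tip); -> world point, theta"
    sg=1 if h<3 else -1; y0=(.24,.12,-.12,-.24)[h-1]; R=.028; A=np.radians(105); La=R*A
    v=u/1000-.032; f=np.clip(v/R,0,A); e=max(v-La,0); s=min(v,0)
    x=-.032-s-R*np.sin(f)-e*np.cos(A); y=R*(1-np.cos(f))+e*np.sin(A); z=-.003+.008*f/A
    q=np.array([x,y0+sg*y,z]); c,k=np.cos(tilt),np.sin(tilt)
    return PIV+[q[0],c*q[1]-k*q[2],k*q[1]+c*q[2]],-sg*f
def ringpose(h,u,tilt,dz=0):
    "TCP waypoint with ring centre dz above the wire"
    p,th=wire(h,u,tilt); return [p[0],p[1],p[2]+dz+G-.090,th]
E
python3 - <<'E'
from h import *
print(cur().round(4), ringpose(3,22,.024,-.011))
p=plan([(.20,.46,.30,1.14),(.611,-.1185,.30,0),(.611,-.1185,.26,0)],.045)
plan([(.611,-.1185,.201,0)],.02,p)
E
```

```text
[0.1593 0.5264 0.2135 1.277 ] [np.float64(0.611), np.float64(-0.11859344857064907), np.float64(0.20112114043056625), np.float64(0.0)]
[[-1.9, -1.7, -2.9, 0.05], [-2.1, -1.7, -2.9, 0.04], [-2.1, -1.5, -2.9, 0.05], [-3.8, -2.2, 0, 0.07], [-4, -1.9, 0, 0.07], [-4.2, -1.7, 0, 0.07], [-4.2, -1.3, 0, 0.07], [-4.3, -1.1, 0, 0.08], [-4.4, -0.7, 0, 0.07], [-4.4, -0.4, 0, 0.07]]
[[-4.4, -0.1, 0, 0.07], [-4.4, 0.3, 0, 0.07], [-4.4, 0.5, 0, 0.07], [-4.4, 0.8, 0, 0.07], [-4.3, 1.2, 0, 0.07], [-4.2, 1.4, 0, 0.07], [-4, 1.7, 0, 0.07], [-4, 2, 0, 0.08], [-3.8, 2.4, 0, 0.07], [0, 0, 4, 0]]
end [ 0.6114 -0.1188  0.2605 -0.003 ]
[[0, 0, 2, 0], [0, 0, 2, 0], [0, 0, 1.9, 0]]
end [ 0.6114 -0.1188  0.2015 -0.003 ]
```

Emit:
play_rows --pt "-1.9 -1.7 -2.9 0.05" --pt "-2.1 -1.7 -2.9 0.04" --pt "-2.1 -1.5 -2.9 0.05" --pt "-3.8 -2.2 0 0.07" --pt "-4 -1.9 0 0.07" --pt "-4.2 -1.7 0 0.07" --pt "-4.2 -1.3 0 0.07" --pt "-4.3 -1.1 0 0.08" --pt "-4.4 -0.7 0 0.07" --pt "-4.4 -0.4 0 0.07" --claw 0.36 --newtons 25

```text
time: 1.7
eef_pos: [0.3808, 0.2048, 0.3007]
ee_rot: [[-0.592, 0.806, 0.001], [0.806, 0.592, 0.0], [-0.0, 0.001, -1.0]]
ft_force: [-0.0, 0.8, -0.2]
grip_width: 0.0303
grasp_force: 0.0
```

Emit:
play_rows --pt "-4.4 -0.1 0 0.07" --pt "-4.4 0.3 0 0.07" --pt "-4.4 0.5 0 0.07" --pt "-4.4 0.8 0 0.07" --pt "-4.3 1.2 0 0.07" --pt "-4.2 1.4 0 0.07" --pt "-4 1.7 0 0.07" --pt "-4 2 0 0.08" --pt "-3.8 2.4 0 0.07" --pt "0 0 4 0"

```text
time: 2.7
eef_pos: [0.6151, -0.1234, 0.2644]
ee_rot: [[0.009, 1.0, 0.009], [1.0, -0.009, -0.003], [-0.003, 0.01, -1.0]]
ft_force: [0.9, 0.6, -0.7]
grip_width: 0.0303
grasp_force: 0.0
```

Run:
```python
from h import *
print(cur().round(4), env.get_obs()["grip_width"])
plan([(.611,-.1185,.201,0)],.02)
im,d=env.grab_frame("scene"); a=np.clip(im*2.2,0,255).astype(np.uint8)
cv2.imwrite("pics/g1.png",cv2.resize(a[110:260,130:330],(800,600),interpolation=cv2.INTER_CUBIC))
```

```text
[ 0.6151 -0.1234  0.2644 -0.0091] 0.030272861920922538
[[0.1, -0.1, 1.6, 0], [0.1, -0.1, 1.6, 0], [0.2, -0.1, 1.6, -0.01], [0.1, -0.1, 1.5, 0]]
end [ 0.6111 -0.1184  0.2014  0.0009]
```

View pics/g1.png

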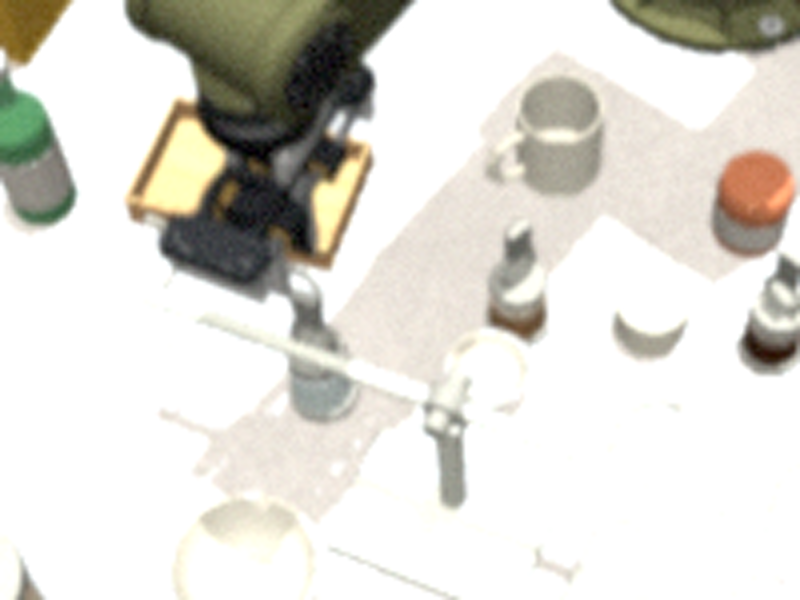

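The picture shows the gripper poised over the empty's tab at about (305,290), with the bar free beneath. The arm was still settling, so I descend along the commanded chain and let it settle.

Emit:
play_rows --pt "0 0 0 0" --pt "0 0 2 0" --pt "0 0 2 0" --pt "0 0 1.9 0" --pt "0 0 0 0" --pt "0 0 0 0" --pt "0 0 0 0"

```text
time: 3.45
eef_pos: [0.6119, -0.1186, 0.2036]
ee_rot: [[0.002, 1.0, 0.003], [1.0, -0.002, -0.001], [-0.001, 0.003, -1.0]]
ft_force: [0.4, 0.8, -0.6]
grip_width: 0.0303
grasp_force: 0.0
```

Run:
```python
from h import *
print(cur().round(4))
im,d,c,P=avg("scene",3); 
print(proj([[.611,-.1185,.223],[.611,-.1185,.182]],c))
a=np.clip(im*2.2,0,255).astype(np.uint8)
cv2.imwrite("pics/g2.png",cv2.resize(a[160:220,170:250],(800,600),interpolation=cv2.INTER_CUBIC))
```

```text
[ 0.6119 -0.1186  0.2036 -0.0024]
[[205.8259884  182.85232358]
 [207.28477193 189.92362755]]
```

View pics/g2.png

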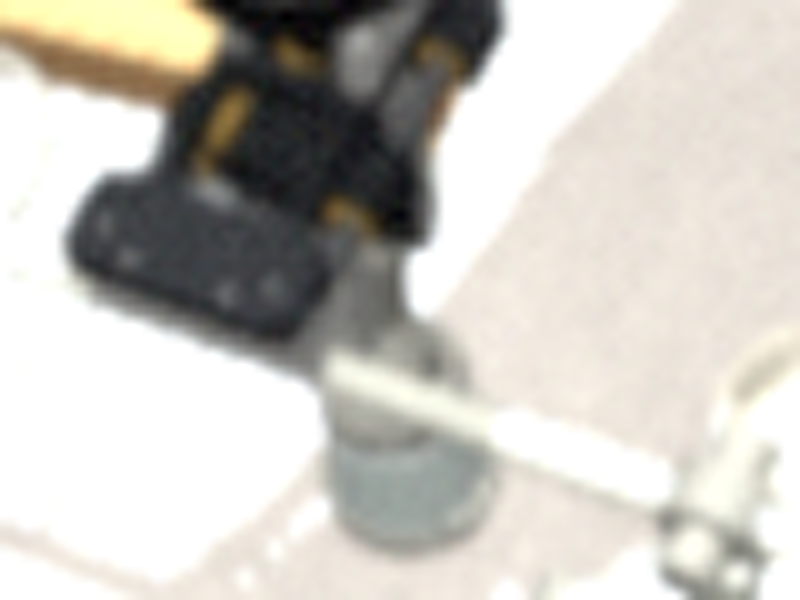

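The near finger covers the tab at about (365,290), just behind the bar, and nothing is displaced. I close the gripper.

Emit:
play_rows --pt "0 0 0 0" --pt "0 0 0 0" --pt "0 0 0 0" --pt "0 0 0 0" --pt "0 0 0 0" --pt "0 0 0 0" --claw 1

```text
time: 4.2
eef_pos: [0.6114, -0.1189, 0.2014]
ee_rot: [[0.003, 1.0, 0.0], [1.0, -0.003, -0.0], [-0.0, 0.0, -1.0]]
ft_force: [0.6, -0.4, -0.1]
grip_width: 0.0098
grasp_force: 25.0
```

Run:
```python
from h import *
print(cur().round(4))
st=[.6114,-.1188,.2015,-.003]
w=[ringpose(3,22,.024,.000)]
w[0][2]+=.002
w+=[ringpose(3,u,0,.000)for u in(28,34,40,46,52,58,64,70,76,82,92,105,118)]
p=plan([(*x,.012) for x in w],.012,st)
T=(.423,-.284)
# leave: up, then over the tray
q=p.copy(); 
p=plan([(.56,-.22,.27,1.65),(T[0],T[1],.27,1.46)],.03,p)
p=plan([(T[0],T[1],G+.010,1.46)],.03,p)
```

```text
[ 0.6114 -0.1189  0.2014 -0.003 ]
[[0, 0, -0.6, 0], [0, 0, -0.7, 0], [0, -0.6, 0, 0], [0, -0.6, -0.1, -0.07], [0, -0.3, 0, -0.11], [0, -0.3, -0.1, -0.11], [0, -0.3, 0, -0.11], [0, -0.3, -0.1, -0.1], [-0.1, -0.3, 0, -0.11], [0, -0.3, -0.1, -0.11]]
[[0, -0.3, 0, -0.11], [0, -0.3, -0.1, -0.1], [0, -0.3, 0, -0.11], [0, -0.3, 0, -0.11], [0, -0.3, -0.1, -0.11], [0, -0.3, 0, -0.1], [0, -0.3, -0.1, -0.11], [-0.1, -0.3, 0, -0.1], [0, -0.3, -0.1, -0.11], [0, -0.3, 0, -0.11]]
[[0, -1, 0, -0.05], [0, -0.7, 0, 0], [0, -0.6, 0, 0], [0, -0.7, 0, 0], [0, -0.6, 0, 0]]
end [ 0.5827 -0.1871  0.2225  1.837 ]
[[1, -0.9, -1.6, 0.06], [1, -0.9, -1.6, 0.06], [0.9, -0.9, -1.5, 0.07], [2.4, -0.9, 0, 0.03], [2.3, -1, 0, 0.03], [2.3, -1, 0, 0.03], [2.3, -1.1, 0, 0.03], [2.2, -1.2, 0, 0.04], [2.2, -1.2, 0, 0.03]]
end [ 0.4228 -0.2836  0.2695  1.457 ]
[[0, 0, 2.6, 0], [0, 0, 2.7, 0], [0, 0, 2.6, 0], [0, 0, 2.6, 0], [0, 0, 2.7, 0]]
end [ 0.4228 -0.2836  0.1375  1.457 ]
```

Emit:
play_rows --pt "0 0 -0.6 0" --pt "0 0 -0.7 0" --pt "0 -0.6 0 0" --pt "0 -0.6 -0.1 -0.07" --pt "0 -0.3 0 -0.11" --pt "0 -0.3 -0.1 -0.11" --pt "0 -0.3 0 -0.11" --pt "0 -0.3 -0.1 -0.1" --pt "-0.1 -0.3 0 -0.11" --pt "0 -0.3 -0.1 -0.11"

```text
time: 5.2
eef_pos: [0.5827, -0.1256, 0.2185]
ee_rot: [[-0.661, 0.751, -0.0], [0.751, 0.661, 0.0], [0.0, -0.0, -1.0]]
ft_force: [0.2, -0.2, -0.8]
grip_width: 0.0097
grasp_force: 25.0
```

Emit:
play_rows --pt "0 -0.3 0 -0.11" --pt "0 -0.3 -0.1 -0.1" --pt "0 -0.3 0 -0.11" --pt "0 -0.3 0 -0.11" --pt "0 -0.3 -0.1 -0.11" --pt "0 -0.3 0 -0.1" --pt "0 -0.3 -0.1 -0.11" --pt "-0.1 -0.3 0 -0.1" --pt "0 -0.3 -0.1 -0.11" --pt "0 -0.3 0 -0.11"

```text
time: 6.2
eef_pos: [0.5734, -0.1524, 0.2227]
ee_rot: [[-0.976, -0.219, 0.0], [-0.219, 0.976, -0.0], [-0.0, -0.0, -1.0]]
ft_force: [0.1, 0.3, -0.9]
grip_width: 0.01
grasp_force: 25.0
```

Emit:
play_rows --pt "0 -1 0 -0.05" --pt "0 -0.7 0 0" --pt "0 -0.6 0 0" --pt "0 -0.7 0 0" --pt "0 -0.6 0 0" --pt "0 0 0 0" --pt "0 0 0 0"

```text
time: 6.9
eef_pos: [0.5827, -0.1872, 0.2223]
ee_rot: [[-0.965, -0.263, -0.0], [-0.263, 0.965, 0.0], [0.0, 0.0, -1.0]]
ft_force: [-0.6, 0.3, -1.6]
grip_width: 0.01
grasp_force: 25.0
```

Run:
```python
from h import *
print(cur().round(4))
im,d,c,P=avg("scene",2)
a=np.clip(im*2.2,0,255).astype(np.uint8)
cv2.imwrite("pics/g3.png",cv2.resize(a[130:280,130:330],(800,600),interpolation=cv2.INTER_CUBIC))
```

```text
[ 0.5827 -0.1872  0.2223  1.8365]
```

View pics/g3.png

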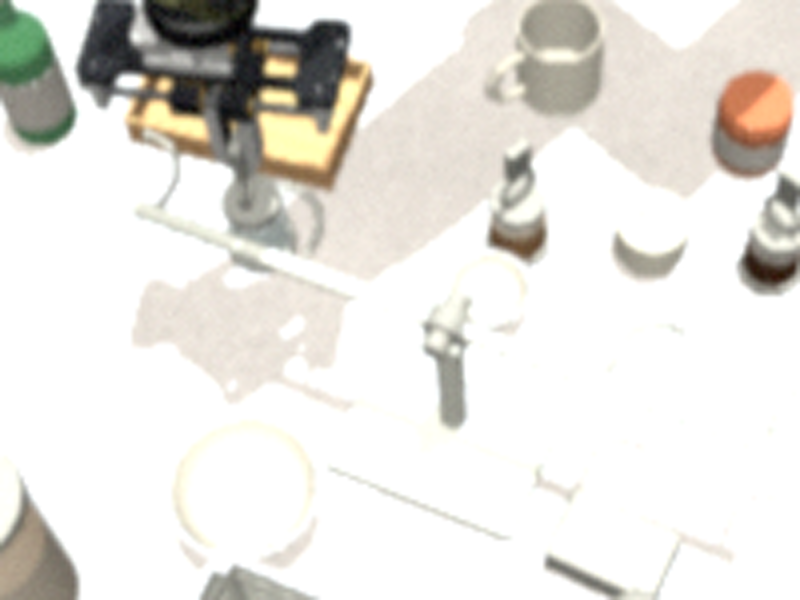

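The empty has come clear of hook 3: the ring is at about (245,195) and the hook at (315,215). Next, the tray.

Emit:
play_rows --pt "1 -0.9 -1.6 0.06" --pt "1 -0.9 -1.6 0.06" --pt "0.9 -0.9 -1.5 0.07" --pt "2.4 -0.9 0 0.03" --pt "2.3 -1 0 0.03" --pt "2.3 -1 0 0.03" --pt "2.3 -1.1 0 0.03" --pt "2.2 -1.2 0 0.04" --pt "2.2 -1.2 0 0.03" --pt "0 0 0 0"

```text
time: 8.0
eef_pos: [0.4211, -0.2843, 0.2699]
ee_rot: [[-0.993, 0.116, 0.0], [0.116, 0.993, -0.001], [-0.0, -0.001, -1.0]]
ft_force: [0.5, 0.8, -0.2]
grip_width: 0.0096
grasp_force: 25.0
```

Emit:
play_rows --pt "0 0 2.6 0" --pt "0 0 2.7 0" --pt "0 0 2.6 0" --pt "0 0 2.6 0" --pt "0 0 2.7 0" --pt "0 0 0 0" --pt "0 0 0.2 0" --pt "0 0 0.1 0" --pt "0 0 0 0" --pt "0 0 0 0"

```text
time: 9.0
eef_pos: [0.423, -0.2836, 0.135]
ee_rot: [[-0.994, 0.113, 0.001], [0.113, 0.994, -0.0], [-0.001, -0.0, -1.0]]
ft_force: [-0.1, -0.2, -1.4]
grip_width: 0.01
grasp_force: 25.0
```

Emit:
play_rows --pt "0 0 0.1 0" --pt "0 0 0 0" --pt "0 0 0.1 0" --pt "0 0 0 0" --pt "0 0 0 0"

```text
time: 9.5
eef_pos: [0.423, -0.2838, 0.133]
ee_rot: [[-0.994, 0.114, 0.001], [0.114, 0.994, -0.001], [-0.001, -0.0, -1.0]]
ft_force: [-0.7, 1.1, 5.9]
grip_width: 0.01
grasp_force: 25.0
```

Emit:
play_rows --pt "0 0 0 0" --pt "0 0 0 0" --pt "0 0 0 0" --pt "0 0 0 0" --pt "0 0 -3 0" --pt "0 0 -3 0" --pt "0 0 -3 0" --pt "0 0 -3 0" --pt "0 0 -2 0" --pt "0 0 0 0" --claw 0.3

```text
time: 10.5
eef_pos: [0.4233, -0.284, 0.2749]
ee_rot: [[-0.994, 0.114, 0.003], [0.114, 0.994, -0.003], [-0.004, -0.002, -1.0]]
ft_force: [0.7, 0.2, -0.1]
grip_width: 0.0331
grasp_force: 0.0
```

Run:
```python
from h import *
print(cur().round(4))
for n in("scene","top"):
    im,d,c,P=avg(n,4)
    for r in tabs(P): print(n,*r)
    X,Y,Z=[P[...,i] for i in range(3)]
    for a in(-.2,.2):
        q=P[(Z>.17)&(Z<.2)&(X>.615)&(X<.665)&(abs(Y-a)<.02)]; print(a,np.percentile(q[:,2],90).round(4))
    q=P[(Z>.1)&(Z<.17)&(abs(X-.423)<.035)&(abs(Y+.284)<.035)]; print(len(q),q.mean(0) if len(q) else 0)
```

```text
[ 0.4233 -0.284   0.2749  1.457 ]
scene [ 0.4268 -0.2812] 0.1509 2.914 [10.1 20.6] [ 426.9 -283.1   24.2]
scene [ 0.4569 -0.0181] 0.1495 2.732 [10.8 22.8] [457.6 -18.1  23.6]
scene [0.3984 0.1871] 0.1491 1.267 [20.9 11.5] [398.8 188.4  23.2]
scene [0.3589 0.2924] 0.1496 1.508 [20.6  9.9] [360.9 292.8  22.6]
-0.2 0.1877
0.2 0.188
70 [ 0.42938106 -0.28021093  0.13550807]
top [ 0.4554 -0.0175] 0.1496 2.739 [ 9.4 21.3] [455.7 -17.1  23.3]
top [0.3965 0.1882] 0.1499 1.211 [21.1  9.7] [396.4 188.6  23.3]
top [0.3576 0.2932] 0.1503 1.384 [21.4  9.4] [356.7 292.8  23. ]
-0.2 0.1876
0.2 0.1883
0 0
```

```bash
sed -i 's/PIV=np.array(\[.633/PIV=np.array([.632/' h.py
cat >> h.py <<'E'
def insert(h,tilt,start,via):
    us=(120,108,96,84,79,74,69,64,59,54,49,44,39,34,28,22)
    w=[ringpose(h,u,tilt) for u in us]
    p=plan([*via,w[0]],.03,start); print("--in")
    return plan([(*x,.012) for x in w[1:]],.012,p)
E
python3 - <<'E'
from h import *
c=(.4555,-.0178)
p=plan([(*c,.21,1.164),(*c,G,1.164,.03)],.045); print("--lift")
insert(3,0,p,[(*c,.225,1.164),(.50,-.2,.225,1.7)])
E
```

```text
[[0, 3.8, 0.9, 0.04], [0.1, 3.8, 0.9, 0.04], [0.3, 3.9, 0.8, 0.05], [0.4, 3.8, 0.9, 0.04], [0.6, 3.7, 0.9, 0.04], [0.8, 3.8, 0.9, 0.04], [0.9, 3.7, 0.9, 0.04], [0, 0, 2.7, 0], [0, 0, 2.7, 0], [0, 0, 2.8, 0]]
end [ 0.4555 -0.0178  0.1277  1.167 ]
--lift
[[0, 0, -2.4, 0], [0, 0, -2.5, 0], [0, 0, -2.4, 0], [0, 0, -2.4, 0], [-1.6, -2.1, 0, -0.08], [-1.4, -2.3, 0, -0.07], [-1.3, -2.4, 0, -0.08], [-1.1, -2.4, 0, -0.07], [-0.9, -2.5, 0, -0.08], [-0.7, -2.6, 0, -0.08]]
[[-0.5, -2.7, 0, -0.07], [-2.8, 0, 0.1, -0.05], [-2.7, -0.1, 0, -0.04], [-2.8, -0.2, 0.1, -0.05]]
end [ 0.5827 -0.189   0.2227  1.837 ]
--in
[[0, 1.2, 0, 0], [0, 1.2, 0, 0], [0, 1.2, 0, 0], [0, 0.2, 0, 0.08], [0, 0.3, 0, 0.08], [0, 0.2, 0.1, 0.09], [0, 0.3, 0, 0.09], [0, 0.2, 0, 0.09], [0, 0.3, 0.1, 0.09], [0, 0.2, 0, 0.09]]
[[-0.1, 0.3, 0.1, 0.08], [0, 0.2, 0, 0.09], [0, 0.3, 0.1, 0.09], [0, 0.2, 0, 0.09], [0, 0.3, 0, 0.09], [0, 0.2, 0.1, 0.09], [0, 0.3, 0, 0.09], [0, 0.2, 0, 0.09], [-0.1, 0.3, 0.1, 0.09], [0, 0.2, 0, 0.09]]
[[0, 0.3, 0.1, 0.09], [0, 0.2, 0, 0.09], [0, 0.3, 0, 0.09], [0, 0.6, 0.1, 0.07], [0, 0.6, 0, 0]]
end [ 0.6104 -0.1184  0.2147 -0.003 ]
```

Emit:
play_rows --pt "0 3.8 0.9 0.04" --pt "0.1 3.8 0.9 0.04" --pt "0.3 3.9 0.8 0.05" --pt "0.4 3.8 0.9 0.04" --pt "0.6 3.7 0.9 0.04" --pt "0.8 3.8 0.9 0.04" --pt "0.9 3.7 0.9 0.04" --pt "0 0 0 0" --pt "0 0 0 0" --pt "0 0 0 0" --claw 0.3

```text
time: 11.9
eef_pos: [0.4557, -0.0186, 0.2106]
ee_rot: [[-0.92, 0.393, 0.0], [0.393, 0.92, -0.0], [-0.0, -0.0, -1.0]]
ft_force: [0.2, -0.9, 0.1]
grip_width: 0.0331
grasp_force: 0.0
```

Emit:
play_rows --pt "0 0 2.7 0" --pt "0 0 2.7 0" --pt "0 0 2.8 0" --pt "0 0 0 0" --pt "0 0 0 0" --pt "0 0 0 0"

```text
time: 12.5
eef_pos: [0.4564, -0.0184, 0.13]
ee_rot: [[-0.919, 0.394, 0.002], [0.394, 0.919, -0.0], [-0.002, 0.001, -1.0]]
ft_force: [0.0, -0.3, 0.6]
grip_width: 0.0328
grasp_force: 0.0
```

Emit:
play_rows --pt "0 0 0 0" --pt "0 0 0 0" --pt "0 0 0 0" --pt "0 0 0 0" --pt "0 0 0 0" --pt "0 0 0 0" --claw 1 --newtons 30

```text
time: 13.1
eef_pos: [0.4557, -0.0179, 0.1287]
ee_rot: [[-0.92, 0.393, 0.0], [0.393, 0.92, 0.0], [-0.0, 0.0, -1.0]]
ft_force: [-1.9, 0.4, 3.4]
grip_width: 0.0099
grasp_force: 30.0
```

Run:
```python
from h import *
print(cur().round(4))
for n in("scene","top"):
    im,d,c,P=avg(n,2)
    for r in tabs(P): print(n,*r)
```

```text
[ 0.4557 -0.0179  0.1287  1.167 ]
scene [ 0.4262 -0.2813] 0.1508 2.939 [10.6 22.2] [ 428.2 -283.3   25.3]
scene [ 0.4626 -0.0163] 0.1485 1.431 [37.  15.5] [459.  -15.9  23.6]
scene [0.3978 0.1877] 0.1497 1.282 [21.2 10.6] [399.3 187.7  23.4]
scene [0.359 0.292] 0.1493 1.551 [ 9.  20.7] [360.8 292.7  22.9]
top [ 0.4242 -0.2798] 0.1532 3.132 [ 8.5 21. ] [ 425.1 -281.3   23.4]
top [0.3965 0.1883] 0.1497 1.186 [22.2  9.7] [396.4 188.6  23.2]
top [0.3577 0.2935] 0.1501 1.389 [22.8  9.4] [356.9 292.9  23.1]
```

Emit:
play_rows --pt "0 0 -2.4 0" --pt "0 0 -2.5 0" --pt "0 0 -2.4 0" --pt "0 0 -2.4 0" --pt "-1.6 -2.1 0 -0.08" --pt "-1.4 -2.3 0 -0.07" --pt "-1.3 -2.4 0 -0.08" --pt "-1.1 -2.4 0 -0.07" --pt "-0.9 -2.5 0 -0.08" --pt "-0.7 -2.6 0 -0.08"

```text
time: 14.3
eef_pos: [0.494, -0.1748, 0.2248]
ee_rot: [[-0.998, -0.059, -0.001], [-0.059, 0.998, 0.0], [0.001, 0.0, -1.0]]
ft_force: [0.4, 0.2, -1.4]
grip_width: 0.0098
grasp_force: 30.0
```

Emit:
play_rows --pt "-0.5 -2.7 0 -0.07" --pt "-2.8 0 0.1 -0.05" --pt "-2.7 -0.1 0 -0.04" --pt "-2.8 -0.2 0.1 -0.05" --pt "0 0 0 0" --pt "0 0 0 0" --pt "0 0 0 0" --pt "0 0 0 0"

```text
time: 15.1
eef_pos: [0.5823, -0.1893, 0.2236]
ee_rot: [[-0.965, -0.262, -0.0], [-0.262, 0.965, -0.0], [0.0, -0.0, -1.0]]
ft_force: [-0.4, -0.4, -2.7]
grip_width: 0.0095
grasp_force: 30.0
```

Run:
```python
from h import *
print(cur().round(4))
w=ringpose(3,120,0)
for n in("scene","top"):
    im,d,c,P=avg(n,3)
    X,Y,Z=[P[...,i] for i in range(3)]
    # lid of the held jar
    q=P[(abs(Z-(cur()[2]-G+.071))<.005)&(np.hypot(X-w[0],Y-w[1])<.04)]; print(n,len(q),q.mean(0).round(4),q.min(0).round(4),q.max(0).round(4))
    a=np.clip(im*2.2,0,255).astype(np.uint8)
    u,v=proj([[.6,-.16,.18]],c)[0].astype(int)
    cv2.imwrite(f"pics/i_{n}.png",cv2.resize(a[v-35:v+35,u-45:u+45],(400,311),interpolation=cv2.INTER_CUBIC))
cv2.imwrite("pics/i1.png",np.hstack([cv2.imread("pics/i_scene.png"),cv2.imread("pics/i_top.png")]))
```

```text
[ 0.5823 -0.1893  0.2236  1.8362]
scene 138 [ 0.5867 -0.1843  0.1663] [ 0.5615 -0.2097  0.1618] [ 0.6071 -0.1628  0.1715]Traceback (most recent call last):
  File "<stdin>", line 8, in <module>
    return umr_minimum(a, axis, None, out, keepdims, initial, where)
ValueError: zero-size array to reduction operation minimum which has no identity
```

Emit:
play_rows --pt "0 1.2 0 0" --pt "0 1.2 0 0" --pt "0 1.2 0 0" --pt "0 0.2 0 0.08" --pt "0 0.3 0 0.08" --pt "0 0.2 0.1 0.09" --pt "0 0.3 0 0.09" --pt "0 0.2 0 0.09" --pt "0 0 0 0" --pt "0 0 0 0"

```text
time: 16.4
eef_pos: [0.5721, -0.1419, 0.2226]
ee_rot: [[-0.987, 0.16, 0.0], [0.16, 0.987, -0.0], [-0.0, -0.0, -1.0]]
ft_force: [0.3, 0.4, -1.8]
grip_width: 0.0097
grasp_force: 30.0
```

```bash
cat > look.py <<'E'
from h import *
import sys
h=int(sys.argv[1]); print(cur().round(4)); r=[]
ctr=wire(h,50,0)[0]
for n in("scene","top"):
    im,d,c,P=avg(n,2)
    a=np.clip(im*2.0,0,255).astype(np.uint8)
    u,v=proj([ctr],c)[0].astype(int)
    r.append(cv2.resize(a[v-30:v+30,u-40:u+40],(400,300),interpolation=cv2.INTER_CUBIC))
    X,Y,Z=[P[...,i] for i in range(3)]
    t=[]
    for y in(-.2,-.16,.06,.16,.2):
        q=P[(Z>.14)&(Z<.23)&(abs(X-.631)<.012)&(abs(Y-y)<.012)]; t.append((y,np.median(q[:,2]) if len(q)>10 else np.nan))
    t=np.array(t); g=~np.isnan(t[:,1]); print(n,"tilt",np.polyfit(t[g,0],t[g,1],1).round(4) if g.sum()>1 else None)
cv2.imwrite(f"pics/{sys.argv[2]}.png",np.hstack(r))
E
python3 look.py 3 i1
```

```text
[ 0.5721 -0.1419  0.2226  1.4102]
scene tilt [0.0008 0.1861]
top tilt [0.0014 0.1859]
```

View pics/i1.png

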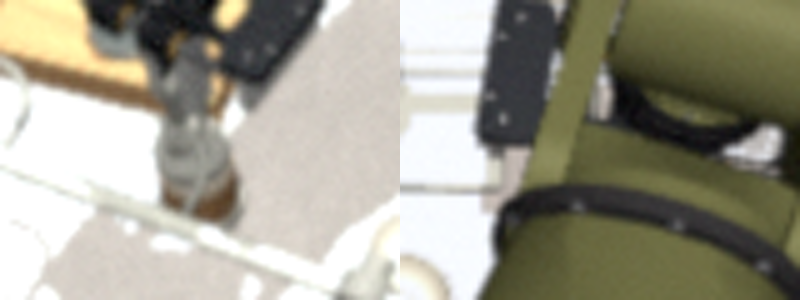

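The left view shows the wire running in front of the jar into the ring, at about (200,175). The bar is level and there's no side force, so I continue round the bend.

Emit:
play_rows --pt "0 0.3 0.1 0.09" --pt "0 0.2 0 0.09" --pt "-0.1 0.3 0.1 0.08" --pt "0 0.2 0 0.09" --pt "0 0.3 0.1 0.09" --pt "0 0.2 0 0.09" --pt "0 0.3 0 0.09" --pt "0 0.2 0.1 0.09" --pt "0 0.3 0 0.09" --pt "0 0.2 0 0.09"

```text
time: 17.6
eef_pos: [0.5859, -0.1222, 0.2184]
ee_rot: [[-0.492, 0.871, -0.0], [0.871, 0.492, 0.0], [0.0, -0.0, -1.0]]
ft_force: [0.4, -0.2, -1.5]
grip_width: 0.0102
grasp_force: 30.0
```

Emit:
play_rows --pt "-0.1 0.3 0.1 0.09" --pt "0 0.2 0 0.09" --pt "0 0.3 0.1 0.09" --pt "0 0.2 0 0.09" --pt "0 0.3 0 0.09" --pt "0 0.6 0.1 0.07" --pt "0 0.6 0 0" --pt "0 0 0 0" --pt "0 0 0 0"

```text
time: 18.5
eef_pos: [0.6104, -0.1185, 0.2153]
ee_rot: [[0.001, 1.0, -0.0], [1.0, -0.001, 0.0], [0.0, -0.0, -1.0]]
ft_force: [0.3, 0.2, -1.5]
grip_width: 0.0099
grasp_force: 30.0
```

Emit:
play_rows --pt "0 0 0.4 0" --pt "0 0 0.4 0" --pt "0 0 0.4 0" --pt "0 0 0.2 0" --pt "0 0 0.2 0" --pt "0 0 0.2 0" --pt "0 0 0 0" --pt "0 0 0 0"

```text
time: 19.3
eef_pos: [0.6105, -0.1185, 0.1975]
ee_rot: [[0.003, 1.0, 0.0], [1.0, -0.003, -0.0], [-0.0, 0.0, -1.0]]
ft_force: [-0.6, -0.5, -0.9]
grip_width: 0.0099
grasp_force: 30.0
```

Emit:
play_rows --pt "0 0 0.2 0" --pt "0 0 0 0" --pt "0 0 0 0"

```text
time: 19.6
eef_pos: [0.6105, -0.1185, 0.1955]
ee_rot: [[0.003, 1.0, 0.0], [1.0, -0.003, -0.0], [-0.0, 0.0, -1.0]]
ft_force: [0.1, -0.6, 0.4]
grip_width: 0.0096
grasp_force: 30.0
```

```bash
python3 look.py 3 i2; python3 -c "
from h import *
f=[]
for i in range(5): env.grab_frame('top'); f.append(env.get_obs()['ft_force'])
print(np.mean(f,0))"
```

```text
[ 0.6105 -0.1185  0.1955 -0.003 ]
scene tilt [0.0726 0.1842]
top tilt [0.0651 0.185 ]
[ 0.25215579 -0.23010309  0.34705902]
```

View pics/i2.png

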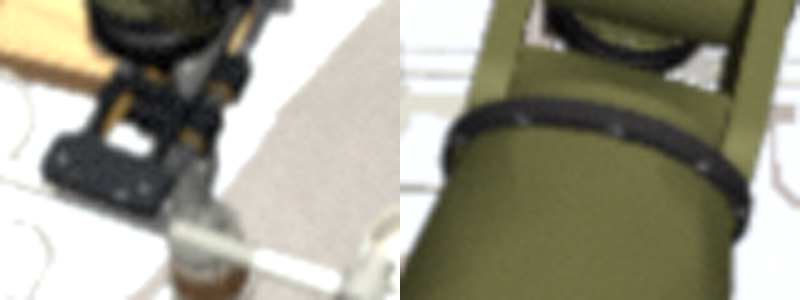

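The tilt is about 0.066 and the force on the wrist is about zero, so the hook carries the jar. I release it and lift straight up.

Emit:
play_rows --pt "0 0 0 0" --pt "0 0 0 0" --pt "0 0 0 0" --pt "0 0 -1 0" --pt "0 0 -2 0" --pt "0 0 -3 0" --pt "0 0 -3 0" --pt "0 0 -2 0" --pt "0 0 0 0" --pt "0 0 0 0" --claw 0.5

```text
time: 21.05
eef_pos: [0.6104, -0.1185, 0.3052]
ee_rot: [[0.003, 1.0, -0.0], [1.0, -0.003, -0.0], [-0.0, -0.0, -1.0]]
ft_force: [-0.1, 0.1, -1.4]
grip_width: 0.0235
grasp_force: 0.0
```

```bash
cat > meas.py <<'E'
from h import *
print(cur().round(4))
for n in("scene","top"):
    im,d,c,P=avg(n,4)
    for r in tabs(P): print(n,*r)
    X,Y,Z=[P[...,i] for i in range(3)]
    t=[]
    for y in(-.27,-.2,-.18,-.06,.06,.09,.16,.2,.27):
        q=P[(Z>.14)&(Z<.225)&(abs(X-.631)<.012)&(abs(Y-y)<.012)]; t.append((y,np.median(q[:,2]) if len(q)>10 else np.nan))
    t=np.array(t); g=~np.isnan(t[:,1]); print(n,"tilt",np.polyfit(t[g,0],t[g,1],1).round(4) if g.sum()>1 else None)
    for h,y in enumerate((.24,.12,-.12,-.24),1):
        q=P[(Z>.195)&(Z<.26)&(abs(X-.605)<.03)&(abs(Y-y)<.02)]; 
        if 5<len(q)<150: print("  hung",h,len(q),q.mean(0).round(4),q.min(0).round(4),q.max(0).round(4))
E
python3 meas.py
```

```text
[ 0.6104 -0.1185  0.3052 -0.003 ]
scene [0.3987 0.1878] 0.1494 1.321 [22.4 10.7] [399.4 187.9  23.4]
scene [0.3584 0.2925] 0.1496 1.405 [20.6 12.3] [359.6 292.8  23.3]
scene tilt [0.0624 0.1861]
  hung 1 49 [0.615  0.2417 0.1999] [0.5771 0.2207 0.1952] [0.635  0.2583 0.2044]
  hung 2 7 [0.6329 0.1311 0.1968] [0.6307 0.1161 0.195 ] [0.6344 0.1392 0.1985]
  hung 3 49 [ 0.6128 -0.1163  0.2107] [ 0.6062 -0.128   0.1954] [ 0.6161 -0.1063  0.2187]
top [ 0.4243 -0.2806] 0.1538 3.118 [ 8.8 20.9] [ 425.1 -281.2   23.5]
top [0.3965 0.1883] 0.1504 1.213 [21.4  9.6] [396.1 188.7  23.2]
top [0.3577 0.2932] 0.1503 1.384 [21.2  9.4] [357.5 293.5  23.4]
top tilt [0.0617 0.1861]
  hung 1 77 [0.6206 0.2405 0.1998] [0.5763 0.2202 0.195 ] [0.635  0.2579 0.2056]
  hung 2 12 [0.6312 0.1293 0.1962] [0.6295 0.1159 0.195 ] [0.6327 0.1397 0.1978]
```

Run:
```python
from h import *
c=(.3955,.187)
p=plan([(*c,.24,-.32),(*c,G,-.32,.035)],.045); print("--lift")
insert(1,.062,p,[(*c,.235,-.32),(.50,.32,.238,-1.65)])
```

```text
[[3.4, -2.4, 0.7, 0.04], [3.3, -2.5, 0.7, 0.03], [3.2, -2.7, 0.8, 0.04], [3.1, -2.7, 0.7, 0.03], [3, -2.9, 0.7, 0.04], [2.9, -2.9, 0.7, 0.03], [2.8, -3.1, 0.8, 0.04], [2.7, -3.1, 0.7, 0.03], [2.6, -3.3, 0.7, 0.04], [0, 0, 2.8, 0]]
[[0, 0, 2.8, 0], [0, 0, 2.8, 0], [0, 0, 2.8, 0]]
end [ 0.3953  0.187   0.128  -0.323 ]
--lift
[[0, 0, -2.7, 0], [0, 0, -2.6, 0], [0, 0, -2.7, 0], [0, 0, -2.7, 0], [1.6, 0.6, 0, 0.13], [1.6, 0.3, -0.1, 0.14], [1.7, 0.1, 0, 0.13], [1.7, -0.1, 0, 0.13], [1.7, -0.3, 0, 0.13], [1.6, -0.5, -0.1, 0.14]]
[[1.5, -0.7, 0, 0.13], [1.4, -1, 0, 0.13], [1.3, -1.1, -0.1, 0.13], [1.1, -1.3, 0, 0.14], [2.8, 0.1, -0.1, 0.06], [2.8, -0.1, -0.2, 0.06], [2.7, -0.3, -0.1, 0.06]]
end [ 0.5823  0.3115  0.242  -1.833 ]
--in
[[0, 0.6, 0, 0], [0, 0.6, 0.1, 0], [0, 0.6, 0, 0], [0, 0.6, 0, 0], [0, 0.6, 0, 0], [0, 0.6, 0.1, 0], [0, 0.3, 0, -0.08], [0, 0.2, 0.1, -0.07], [0, 0.3, 0.1, -0.09], [0.1, 0.2, 0, -0.09]]
[[0, 0.3, 0.1, -0.09], [0, 0.2, 0, -0.09], [0, 0.3, 0.1, -0.09], [0, 0.2, 0, -0.09], [0, 0.3, 0.1, -0.09], [0, 0.2, 0, -0.09], [0, 0.3, 0.1, -0.09], [0.1, 0.2, 0, -0.09], [0, 0.3, 0.1, -0.09], [0, 0.2, 0, -0.09]]
[[0, 0.2, 0.1, -0.09], [0, 0.3, 0, -0.08], [0, 0.2, 0.1, -0.09], [0, 0.3, 0, -0.09], [0, 0.2, 0, -0.09], [0.1, 0.3, 0.1, -0.09], [0, 0.6, 0, -0.07], [0, 0.6, 0, 0]]
end [ 0.61   0.241  0.23  -0.003]
```

Emit:
play_rows --pt "3.4 -2.4 0.7 0.04" --pt "3.3 -2.5 0.7 0.03" --pt "3.2 -2.7 0.8 0.04" --pt "3.1 -2.7 0.7 0.03" --pt "3 -2.9 0.7 0.04" --pt "2.9 -2.9 0.7 0.03" --pt "2.8 -3.1 0.8 0.04" --pt "2.7 -3.1 0.7 0.03" --pt "2.6 -3.3 0.7 0.04" --pt "0 0 0 0" --claw 0.3

```text
time: 22.45
eef_pos: [0.393, 0.1896, 0.2399]
ee_rot: [[0.315, 0.949, -0.001], [0.949, -0.315, 0.0], [-0.0, -0.001, -1.0]]
ft_force: [-0.0, -0.2, -0.1]
grip_width: 0.0328
grasp_force: 0.0
```

```bash
python3 meas.py
```

```text
[ 0.393   0.1896  0.2399 -0.3204]
scene [ 0.4263 -0.2813] 0.151 2.95 [10.3 21.4] [ 425.3 -282.2   24.1]
scene [0.3983 0.1878] 0.1494 1.32 [21.2  9.5] [399.2 188.2  23.4]
scene [0.3597 0.2927] 0.1497 1.505 [21.5  8.7] [361.7 292.6  22.6]
scene tilt [0.0616 0.186 ]
  hung 1 43 [0.6129 0.242  0.2004] [0.5753 0.2208 0.1953] [0.6348 0.2599 0.2054]
  hung 2 8 [0.6324 0.1273 0.1959] [0.6296 0.1188 0.1951] [0.6344 0.1338 0.1971]
  hung 3 48 [ 0.6128 -0.1167  0.211 ] [ 0.6057 -0.1278  0.1953] [ 0.6168 -0.1068  0.2188]
top [ 0.4243 -0.2803] 0.1537 3.127 [ 8.9 20.4] [ 424.9 -280.8   23.4]
top tilt [0.0622 0.1858]
  hung 1 78 [0.6211 0.2402 0.1998] [0.5761 0.2203 0.1952] [0.6348 0.2572 0.2049]
  hung 2 13 [0.6315 0.1273 0.1962] [0.6294 0.1054 0.1951] [0.6349 0.1398 0.1979]
  hung 3 51 [ 0.6082 -0.1166  0.2124] [ 0.6043 -0.1272  0.1968] [ 0.6144 -0.1064  0.2181]
```

Emit:
play_rows --pt "0 0 2.8 0" --pt "0 0 2.8 0" --pt "0 0 2.8 0" --pt "0 0 2.8 0" --pt "0 0 0 0" --pt "0 0 0 0" --pt "0 0 0 0"

```text
time: 23.55
eef_pos: [0.3962, 0.1871, 0.1299]
ee_rot: [[0.318, 0.948, 0.002], [0.948, -0.318, 0.001], [0.001, 0.002, -1.0]]
ft_force: [0.5, 0.5, 0.7]
grip_width: 0.0324
grasp_force: 0.0
```

Emit:
play_rows --pt "0 0 0 0" --pt "0 0 0 0" --pt "0 0 0 0" --pt "0 0 0 0" --pt "0 0 0 0" --pt "0 0 0 0" --claw 1

```text
time: 24.15
eef_pos: [0.3955, 0.187, 0.1286]
ee_rot: [[0.317, 0.948, 0.0], [0.948, -0.317, 0.0], [0.0, 0.0, -1.0]]
ft_force: [-0.3, -1.3, 2.1]
grip_width: 0.0097
grasp_force: 30.0
```

Emit:
play_rows --pt "0 0 -2.7 0" --pt "0 0 -2.6 0" --pt "0 0 -2.7 0" --pt "0 0 -2.7 0" --pt "1.6 0.6 0 0.13" --pt "1.6 0.3 -0.1 0.14" --pt "1.7 0.1 0 0.13" --pt "1.7 -0.1 0 0.13" --pt "1.7 -0.3 0 0.13" --pt "1.6 -0.5 -0.1 0.14"

```text
time: 25.15
eef_pos: [0.4582, 0.2673, 0.2369]
ee_rot: [[0.904, 0.428, -0.001], [0.428, -0.904, -0.0], [-0.001, -0.0, -1.0]]
ft_force: [0.1, 0.3, -1.8]
grip_width: 0.0097
grasp_force: 30.0
```

Emit:
play_rows --pt "1.5 -0.7 0 0.13" --pt "1.4 -1 0 0.13" --pt "1.3 -1.1 -0.1 0.13" --pt "1.1 -1.3 0 0.14" --pt "2.8 0.1 -0.1 0.06" --pt "2.8 -0.1 -0.2 0.06" --pt "2.7 -0.3 -0.1 0.06" --pt "0 0 0 0" --pt "0 0 0 0" --pt "0 0 0 0"

```text
time: 26.15
eef_pos: [0.5817, 0.3117, 0.2422]
ee_rot: [[0.966, -0.258, -0.001], [-0.258, -0.966, -0.0], [-0.001, 0.0, -1.0]]
ft_force: [0.1, -0.4, -1.3]
grip_width: 0.0095
grasp_force: 30.0
```

```bash
python3 look.py 1 i3
```

```text
[ 0.5817  0.3117  0.2422 -1.8319]
scene tilt [0.064  0.1856]
top tilt [0.0634 0.1857]
```

View pics/i3.png

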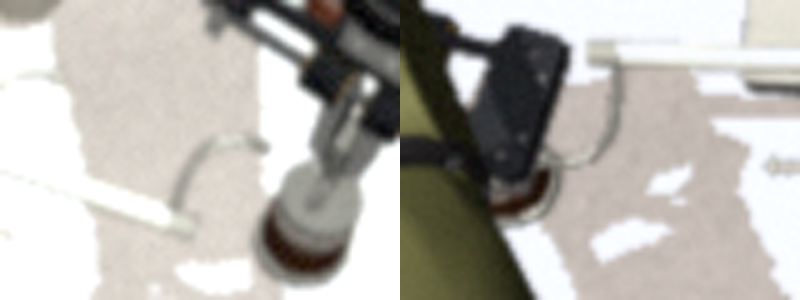

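The left view shows the hook tip at about (262,147) with the jar just beyond it, as planned. I insert.

Emit:
play_rows --pt "0 0.6 0 0" --pt "0 0.6 0.1 0" --pt "0 0.6 0 0" --pt "0 0.6 0 0" --pt "0 0.6 0 0" --pt "0 0.6 0.1 0" --pt "0 0.3 0 -0.08" --pt "0 0.2 0.1 -0.07" --pt "0 0.3 0.1 -0.09" --pt "0.1 0.2 0 -0.09"

```text
time: 27.35
eef_pos: [0.5723, 0.2664, 0.2383]
ee_rot: [[0.997, 0.071, -0.0], [0.071, -0.997, -0.0], [-0.0, 0.0, -1.0]]
ft_force: [0.0, -0.0, -1.8]
grip_width: 0.01
grasp_force: 30.0
```

```bash
python3 look.py 1 i4
```

```text
[ 0.5723  0.2664  0.2383 -1.4994]
scene tilt [0.0645 0.186 ]
top tilt [0.0629 0.1857]
```

View pics/i4.png

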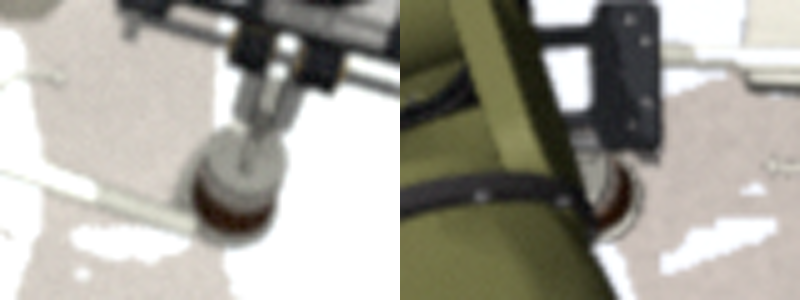

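The bar's tilt is unchanged and there is no side force, so the ring is over the tip without contact. I continue round.

Emit:
play_rows --pt "0 0.3 0.1 -0.09" --pt "0 0.2 0 -0.09" --pt "0 0.3 0.1 -0.09" --pt "0 0.2 0 -0.09" --pt "0 0.3 0.1 -0.09" --pt "0 0.2 0 -0.09" --pt "0 0.3 0.1 -0.09" --pt "0.1 0.2 0 -0.09" --pt "0 0.3 0.1 -0.09" --pt "0 0.2 0 -0.09"

```text
time: 28.55
eef_pos: [0.5841, 0.2458, 0.2333]
ee_rot: [[0.566, 0.824, -0.0], [0.824, -0.566, -0.0], [-0.0, -0.0, -1.0]]
ft_force: [0.1, 0.5, -1.8]
grip_width: 0.0095
grasp_force: 30.0
```

Emit:
play_rows --pt "0 0.2 0.1 -0.09" --pt "0 0.3 0 -0.08" --pt "0 0.2 0.1 -0.09" --pt "0 0.3 0 -0.09" --pt "0 0.2 0 -0.09" --pt "0.1 0.3 0.1 -0.09" --pt "0 0.6 0 -0.07" --pt "0 0.6 0 0" --pt "0 0 0 0" --pt "0 0 0 0"

```text
time: 29.55
eef_pos: [0.61, 0.241, 0.2303]
ee_rot: [[0.005, 1.0, -0.0], [1.0, -0.005, -0.0], [-0.0, -0.0, -1.0]]
ft_force: [0.6, -0.8, -1.8]
grip_width: 0.0098
grasp_force: 30.0
```

Emit:
play_rows --pt "0 0 0.4 0" --pt "0 0 0.4 0" --pt "0 0 0.4 0" --pt "0 0 0.4 0" --pt "0 0 0.4 0" --pt "0 0 0.4 0" --pt "0 0 0.4 0" --pt "0 0 0.4 0" --pt "0 0 0 0" --pt "0 0 0 0"

```text
time: 30.55
eef_pos: [0.61, 0.241, 0.1984]
ee_rot: [[0.003, 1.0, -0.0], [1.0, -0.003, -0.0], [-0.0, -0.0, -1.0]]
ft_force: [-0.3, -0.8, -0.3]
grip_width: 0.0097
grasp_force: 30.0
```

```bash
python3 look.py 1 i5; python3 -c "
from h import *
f=[]
for i in range(5): env.grab_frame('top'); f.append(env.get_obs()['ft_force'])
print(np.mean(f,0))"
```

```text
[ 0.61    0.241   0.1984 -0.0031]
scene tilt [-0.0196  0.1859]
top tilt [-0.0176  0.186 ]
[-0.44409411 -0.382716   -0.89641218]
```

Emit:
play_rows --pt "0 0 0.2 0" --pt "0 0 0.2 0" --pt "0 0 0.2 0" --pt "0 0 0.2 0" --pt "0 0 0.1 0" --pt "0 0 0 0" --pt "0 0 0 0"

```text
time: 31.7
eef_pos: [0.6101, 0.2409, 0.1895]
ee_rot: [[0.003, 1.0, 0.0], [1.0, -0.003, -0.0], [-0.0, 0.0, -1.0]]
ft_force: [0.3, -2.2, -0.6]
grip_width: 0.0097
grasp_force: 30.0
```

```bash
python3 look.py 1 i5; python3 -c "
from h import *
f=[]
for i in range(5): env.grab_frame('top'); f.append(env.get_obs()['ft_force'])
print(np.mean(f,0))"
```

```text
[ 0.6101  0.2409  0.1895 -0.0031]
scene tilt [-0.0584  0.186 ]
top tilt [-0.057  0.186]
[ 0.14419791 -2.35117749 -0.03761904]
```

Emit:
play_rows --pt "-0.1 0 0 0" --pt "-0.1 0 0 0" --pt "0 0 0 0" --pt "0 0 0 0"

```text
time: 32.55
eef_pos: [0.61, 0.239, 0.1895]
ee_rot: [[0.003, 1.0, -0.0], [1.0, -0.003, -0.0], [-0.0, -0.0, -1.0]]
ft_force: [0.0, -0.8, 0.4]
grip_width: 0.0097
grasp_force: 30.0
```

```bash
python3 look.py 1 i5; python3 -c "
from h import *
f=[]
for i in range(5): env.grab_frame('top'); f.append(env.get_obs()['ft_force'])
print(np.mean(f,0))"
```

```text
[ 0.61    0.239   0.1895 -0.003 ]
scene tilt [-0.0534  0.1857]
top tilt [-0.0549  0.186 ]
[-0.5315435  -0.83309369 -0.12509266]
```

View pics/i5.png

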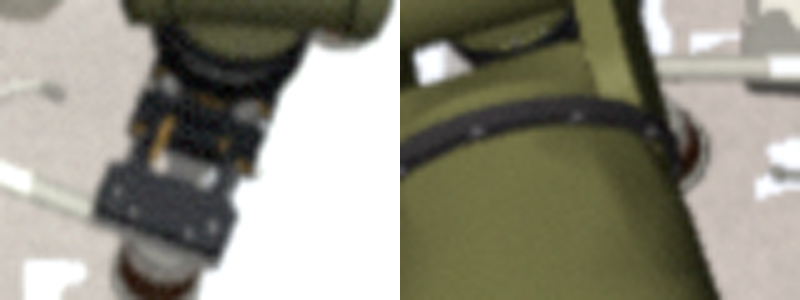

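The jar sits at the bar's left end and its load is carried (wrist force about zero). I release it.

Emit:
play_rows --pt "0 0 0 0" --pt "0 0 0 0" --pt "0 0 0 0" --pt "0 0 -1 0" --pt "0 0 -2 0" --pt "0 0 -3 0" --pt "0 0 -3 0" --pt "0 0 -2 0" --pt "0 0 0 0" --pt "0 0 0 0" --claw 0.5

```text
time: 34.0
eef_pos: [0.61, 0.239, 0.2991]
ee_rot: [[0.003, 1.0, -0.0], [1.0, -0.003, -0.0], [-0.0, -0.0, -1.0]]
ft_force: [-0.3, 0.1, -1.0]
grip_width: 0.0232
grasp_force: 0.0
```

```bash
python3 meas.py
python3 - <<'E'
from h import *
c=(.3575,.292)
p=plan([(*c,.24,-.15)],.04); print('--down'); p=plan([(*c,G,-.15,.028)],.04,p); print("--lift")
E
```

```text
[ 0.61    0.239   0.2991 -0.003 ]
scene [ 0.4261 -0.2819] 0.1507 3.015 [10.1 21.8] [ 425.6 -280.5   24. ]
scene [0.3633 0.2937] 0.1427 1.554 [16.2  1.7] [360.9 293.8  22.6]
scene tilt [-0.0534  0.1862]
  hung 1 46 [0.6121 0.2411 0.2078] [0.6046 0.2304 0.196 ] [0.616  0.2516 0.214 ]
  hung 3 71 [ 0.6138 -0.1172  0.2174] [ 0.6059 -0.13    0.1954] [ 0.6322 -0.107   0.2322]
  hung 4 30 [ 0.6192 -0.2402  0.1989] [ 0.5751 -0.2595  0.1956] [ 0.6344 -0.2209  0.2025]
top [ 0.4243 -0.2802] 0.1541 3.096 [ 8.5 21.1] [ 424.9 -281.    23.5]
top tilt [-0.0541  0.1862]
  hung 3 62 [ 0.6084 -0.1171  0.22  ] [ 0.6044 -0.1374  0.1951] [ 0.633  -0.1061  0.2323]
  hung 4 48 [ 0.6228 -0.2383  0.1985] [ 0.5771 -0.2544  0.1952] [ 0.6333 -0.2213  0.2024]
[[0.7, -3.6, 0.8, 0.02], [0.7, -3.6, 0.9, 0.02], [0.6, -3.7, 0.8, 0.02], [0.6, -3.6, 0.9, 0.02], [0.4, -3.7, 0.8, 0.03], [0.4, -3.6, 0.9, 0.02], [0.2, -3.7, 0.8, 0.02]]
end [ 0.3577  0.2917  0.24   -0.153 ]
--down
[[0, 0, 2.2, 0], [0, 0, 2.3, 0], [0, 0, 2.2, 0], [0, 0, 2.3, 0], [0, 0, 2.2, 0]]
end [ 0.3577  0.2917  0.128  -0.153 ]
--lift
```

Emit:
play_rows --pt "0.7 -3.6 0.8 0.02" --pt "0.7 -3.6 0.9 0.02" --pt "0.6 -3.7 0.8 0.02" --pt "0.6 -3.6 0.9 0.02" --pt "0.4 -3.7 0.8 0.03" --pt "0.4 -3.6 0.9 0.02" --pt "0.2 -3.7 0.8 0.02" --pt "0 0 0 0" --pt "0 0 0 0" --claw 0.3

```text
time: 35.3
eef_pos: [0.3576, 0.292, 0.2409]
ee_rot: [[0.151, 0.989, 0.001], [0.989, -0.151, 0.0], [0.001, 0.001, -1.0]]
ft_force: [0.6, -0.7, -0.2]
grip_width: 0.0333
grasp_force: 0.0
```

```bash
python3 meas.py
python3 - <<'E'
from h import *
c=(.3577,.2917)
p=(*c,.128,-.153)
insert(4,-.054,p,[(*c,.24,-.15),(.43,-.02,.245,.95),(.47,-.30,.245,1.7)])
E
```

```text
[ 0.3576  0.292   0.2409 -0.1517]
scene [ 0.4264 -0.2814] 0.1511 2.848 [ 9.2 20.5] [ 425.7 -281.9   23.9]
scene [0.3581 0.293 ] 0.1499 1.456 [21.3 13. ] [359.  292.4  23. ]
scene tilt [-0.0543  0.186 ]
  hung 1 45 [0.6121 0.241  0.2081] [0.6049 0.2304 0.1953] [0.6162 0.2516 0.2131]
  hung 3 69 [ 0.6136 -0.1168  0.2183] [ 0.6061 -0.1399  0.1954] [ 0.6322 -0.1072  0.2321]
  hung 4 28 [ 0.6223 -0.24    0.1986] [ 0.5765 -0.2594  0.1952] [ 0.6348 -0.2205  0.2017]
top [ 0.4245 -0.2802] 0.1543 3.01 [ 8.3 21.1] [ 424.9 -281.    23.5]
top [0.3576 0.2931] 0.1502 1.417 [22.1  9.4] [357.1 293.5  23.3]
top tilt [-0.0544  0.1861]
  hung 1 49 [0.6077 0.2411 0.2078] [0.6036 0.2312 0.1953] [0.6141 0.2523 0.2139]
  hung 3 66 [ 0.6097 -0.1173  0.2184] [ 0.6042 -0.1399  0.1951] [ 0.633  -0.1031  0.2326]
  hung 4 49 [ 0.6239 -0.2379  0.1983] [ 0.5773 -0.2527  0.1951] [ 0.6334 -0.2212  0.2025]
[[0, 0, -2.8, 0], [0, 0, -2.8, 0], [0, 0, -2.8, 0], [0, 0, -2.8, 0], [-2.7, 1.1, 0, -0.1], [-2.8, 0.8, -0.1, -0.1], [-2.9, 0.5, 0, -0.1], [-2.9, 0.3, -0.1, -0.1], [-2.9, -0.1, 0, -0.1], [-2.8, -0.3, -0.1, -0.1]]
[[-
[... 387 characters left out ...]
, -0.6, 0.2, -0.04], [-2.7, -0.8, 0.1, -0.03], [-2.7, -0.8, 0.1, -0.04]]
end [ 0.5823 -0.3088  0.24    1.837 ]
--in
[[0, 0.6, 0, 0], [0, 0.6, 0.1, 0], [0, 0.6, 0, 0], [0, 0.6, 0, 0], [0, 0.6, 0.1, 0], [0, 0.6, 0, 0], [0, 0.2, 0.1, 0.08], [0, 0.3, 0, 0.08], [0, 0.2, 0.1, 0.09], [-0.1, 0.3, 0, 0.09]]
[[0, 0.2, 0.1, 0.09], [0, 0.3, 0, 0.09], [0, 0.2, 0.1, 0.09], [0, 0.3, 0, 0.08], [0, 0.2, 0.1, 0.09], [0, 0.3, 0, 0.09], [0, 0.2, 0.1, 0.09], [0, 0.3, 0, 0.09], [0, 0.2, 0.1, 0.09], [-0.1, 0.3, 0, 0.09]]
[[0, 0.2, 0.1, 0.09], [0, 0.3, 0, 0.09], [0, 0.2, 0, 0.09], [0, 0.3, 0.1, 0.09], [0, 0.2, 0, 0.09], [0, 0.3, 0.1, 0.09], [-0.1, 0.6, 0, 0.07], [0, 0.6, 0, 0]]
end [ 0.6102 -0.2387  0.228  -0.003 ]
```

Emit:
play_rows --pt "0 0 2.2 0" --pt "0 0 2.3 0" --pt "0 0 2.2 0" --pt "0 0 2.3 0" --pt "0 0 2.2 0" --pt "0 0 0 0" --pt "0 0 0 0" --pt "0 0 0 0"

```text
time: 36.5
eef_pos: [0.3583, 0.2921, 0.1297]
ee_rot: [[0.152, 0.988, 0.001], [0.988, -0.152, 0.001], [0.001, 0.001, -1.0]]
ft_force: [0.3, 0.0, 0.1]
grip_width: 0.0327
grasp_force: 0.0
```

Emit:
play_rows --pt "0 0 0 0" --pt "0 0 0 0" --pt "0 0 0 0" --pt "0 0 0 0" --pt "0 0 0 0" --pt "0 0 0 0" --claw 1

```text
time: 37.1
eef_pos: [0.3578, 0.2918, 0.1287]
ee_rot: [[0.152, 0.988, 0.0], [0.988, -0.152, 0.0], [0.0, 0.0, -1.0]]
ft_force: [-0.1, -0.1, 4.2]
grip_width: 0.0099
grasp_force: 30.0
```

Run:
```python
from h import *
c=(.3577,.2917)
p=(*c,.128,-.153); w=ringpose(4,140,-.054)
PIV[1]-=.0015
insert(4,-.054,p,[(*c,.30,-.15),(.43,-.02,.30,.95),(.50,-.30,.30,1.7),(w[0],w[1],.285,w[3]),w])
```

```text
[[0, 0, -2.9, 0], [0, 0, -2.8, 0], [0, 0, -2.9, 0], [0, 0, -2.9, 0], [0, 0, -2.8, 0], [0, 0, -2.9, 0], [-2.7, 1.1, 0, -0.1], [-2.8, 0.8, 0, -0.1], [-2.9, 0.5, 0, -0.1], [-2.9, 0.3, 0, -0.1]]
[[-2.9, -0.1, 0, -0.1], [-2.8, -0.3, 0, -0.1], [-2.9, -0.7, 0, -0.1], [-2.7, -0.9, 0, -0.1], [-2.7, -1.2, 0, -0.1], [-2.5, -1.4, 0, -0.1], [-2.4, -1.7, 0, -0.1], [-2.2, -1.9, 0, -0.08], [-2.1, -2, 0, -0.07], [-1.9, -2.2, 0, -0.08]]
[[-1.7, -2.3, 0, -0.07], [-1.5, -2.4, 0, -0.08], [-1.4, -2.6, 0, -0.07], [-1.2, -2.6, 0, -0.08], [-0.9, -2.7, 0, -0.07], [-0.8, -2.8, 0, -0.08], [-0.5, -2.8, 0, -0.07], [-2.1, -1, 0.4, -0.03], [-2.1, -1, 0.4, -0.04], [-2, -1.1, 0.3, -0.03]]
[[-1.9, -1.2, 0.4, -0.04], [0, 0, 2.2, 0], [0, 0, 2.2, 0], [0, 1.8, 0.1, 0]]
end [ 0.5824 -0.3104  0.24    1.837 ]
--in
[[0, 0.6, 0, 0], [0, 0.6, 0.1, 0], [0, 0.6, 0, 0], [0, 0.6, 0, 0], [0, 0.6, 0.1, 0], [0, 0.6, 0, 0], [0, 0.3, 0.1, 0.08], [0, 0.2, 0, 0.08], [0, 0.3, 0.1, 0.09], [-0.1, 0.2, 0, 0.09]]
[[0, 0.3, 0.1, 0.09], [0, 0.2, 0, 0.09], [0, 0.3, 0.1, 0.09], [0, 0.2, 0, 0.08], [0, 0.2, 0.1, 0.09], [0, 0.3, 0, 0.09], [0, 0.2, 0.1, 0.09], [-0.1, 0.3, 0, 0.09], [0, 0.2, 0.1, 0.09], [0, 0.3, 0, 0.09]]
[[0, 0.2, 0.1, 0.09], [0, 0.3, 0, 0.09], [0, 0.2, 0, 0.09], [0, 0.3, 0.1, 0.09], [0, 0.2, 0, 0.09], [0, 0.3, 0.1, 0.09], [-0.1, 0.6, 0, 0.07], [0, 0.6, 0, 0]]
end [ 0.6101 -0.2402  0.228  -0.003 ]
```

Emit:
play_rows --pt "0 0 -2.9 0" --pt "0 0 -2.8 0" --pt "0 0 -2.9 0" --pt "0 0 -2.9 0" --pt "0 0 -2.8 0" --pt "0 0 -2.9 0" --pt "-2.7 1.1 0 -0.1" --pt "-2.8 0.8 0 -0.1" --pt "-2.9 0.5 0 -0.1" --pt "-2.9 0.3 0 -0.1"

```text
time: 38.1
eef_pos: [0.3844, 0.1769, 0.3001]
ee_rot: [[-0.249, 0.969, -0.001], [0.969, 0.249, -0.0], [-0.0, -0.001, -1.0]]
ft_force: [0.2, 0.4, -1.9]
grip_width: 0.0099
grasp_force: 30.0
```

Emit:
play_rows --pt "-2.9 -0.1 0 -0.1" --pt "-2.8 -0.3 0 -0.1" --pt "-2.9 -0.7 0 -0.1" --pt "-2.7 -0.9 0 -0.1" --pt "-2.7 -1.2 0 -0.1" --pt "-2.5 -1.4 0 -0.1" --pt "-2.4 -1.7 0 -0.1" --pt "-2.2 -1.9 0 -0.08" --pt "-2.1 -2 0 -0.07" --pt "-1.9 -2.2 0 -0.08"

```text
time: 39.1
eef_pos: [0.4513, -0.1055, 0.3001]
ee_rot: [[-0.925, 0.381, -0.001], [0.381, 0.925, 0.0], [0.001, 0.0, -1.0]]
ft_force: [0.5, 0.7, -0.7]
grip_width: 0.0095
grasp_force: 30.0
```

Emit:
play_rows --pt "-1.7 -2.3 0 -0.07" --pt "-1.5 -2.4 0 -0.08" --pt "-1.4 -2.6 0 -0.07" --pt "-1.2 -2.6 0 -0.08" --pt "-0.9 -2.7 0 -0.07" --pt "-0.8 -2.8 0 -0.08" --pt "-0.5 -2.8 0 -0.07" --pt "-2.1 -1 0.4 -0.03" --pt "-2.1 -1 0.4 -0.04" --pt "-2 -1.1 0.3 -0.03"

```text
time: 40.1
eef_pos: [0.5665, -0.3207, 0.2884]
ee_rot: [[-0.974, -0.225, -0.001], [-0.225, 0.974, 0.001], [0.001, 0.001, -1.0]]
ft_force: [-0.2, 0.0, -1.1]
grip_width: 0.0103
grasp_force: 30.0
```

Emit:
play_rows --pt "-1.9 -1.2 0.4 -0.04" --pt "0 0 0 0" --pt "0 0 2.2 0" --pt "0 0 2.2 0" --pt "0 1.8 0.1 0" --pt "0 0 0 0" --pt "0 0 0 0" --pt "0 0 0 0"

```text
time: 40.9
eef_pos: [0.5824, -0.3109, 0.241]
ee_rot: [[-0.965, -0.263, 0.001], [-0.263, 0.965, -0.001], [-0.001, -0.001, -1.0]]
ft_force: [-0.6, 1.2, -2.4]
grip_width: 0.01
grasp_force: 30.0
```

```bash
python3 look.py 4 i6
```

```text
[ 0.5824 -0.3109  0.241   1.8366]
scene tilt [-0.0534  0.1858]
top tilt [-0.053   0.1859]
```

View pics/i6.png

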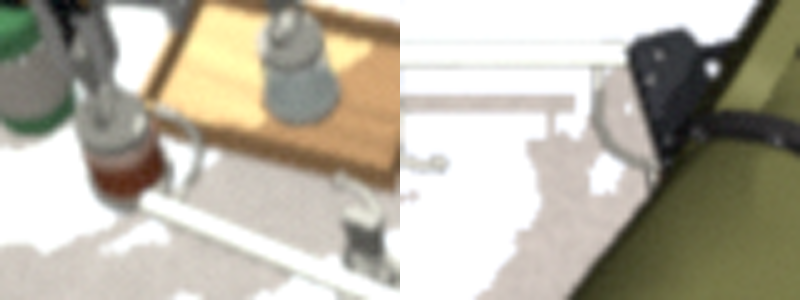

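The left view shows the jar just off hook 4's tip at about (150,105), and the empty upright in the tray at (300,75). I insert.

Emit:
play_rows --pt "0 0.6 0 0" --pt "0 0.6 0.1 0" --pt "0 0.6 0 0" --pt "0 0.6 0 0" --pt "0 0.6 0.1 0" --pt "0 0.6 0 0" --pt "0 0.3 0.1 0.08" --pt "0 0.2 0 0.08" --pt "0 0.3 0.1 0.09" --pt "-0.1 0.2 0 0.09"

```text
time: 42.1
eef_pos: [0.5722, -0.2653, 0.2364]
ee_rot: [[-0.997, 0.077, -0.0], [0.077, 0.997, 0.0], [0.0, 0.0, -1.0]]
ft_force: [-0.2, 0.1, -3.6]
grip_width: 0.01
grasp_force: 30.0
```

```bash
python3 look.py 4 i7
```

```text
[ 0.5722 -0.2653  0.2364  1.4934]
scene tilt [-0.0542  0.1858]
top tilt [-0.0517  0.1859]
```

View pics/i7.png

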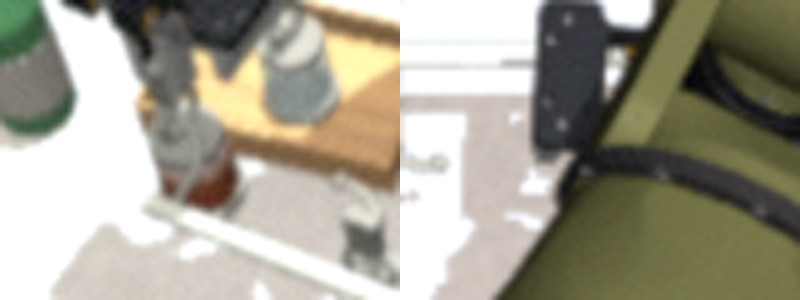

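The wire now runs from the bar at about (170,205) across the jar into the ring at (200,150). The tilt is unchanged, so I continue round and lower the jar.

Emit:
play_rows --pt "0 0.3 0.1 0.09" --pt "0 0.2 0 0.09" --pt "0 0.3 0.1 0.09" --pt "0 0.2 0 0.08" --pt "0 0.2 0.1 0.09" --pt "0 0.3 0 0.09" --pt "0 0.2 0.1 0.09" --pt "-0.1 0.3 0 0.09" --pt "0 0.2 0.1 0.09" --pt "0 0.3 0 0.09"

```text
time: 43.3
eef_pos: [0.5841, -0.245, 0.2313]
ee_rot: [[-0.569, 0.822, -0.0], [0.822, 0.569, 0.0], [0.0, -0.0, -1.0]]
ft_force: [-0.2, -0.6, -1.6]
grip_width: 0.01
grasp_force: 30.0
```

Emit:
play_rows --pt "0 0.2 0.1 0.09" --pt "0 0.3 0 0.09" --pt "0 0.2 0 0.09" --pt "0 0.3 0.1 0.09" --pt "0 0.2 0 0.09" --pt "0 0.3 0.1 0.09" --pt "-0.1 0.6 0 0.07" --pt "0 0.6 0 0" --pt "0 0 0 0" --pt "0 0 0 0"

```text
time: 44.3
eef_pos: [0.61, -0.2402, 0.2283]
ee_rot: [[0.001, 1.0, -0.0], [1.0, -0.001, 0.0], [0.0, -0.0, -1.0]]
ft_force: [-0.3, 0.7, -1.8]
grip_width: 0.0098
grasp_force: 30.0
```

Emit:
play_rows --pt "0 0 0.4 0" --pt "0 0 0.4 0" --pt "0 0 0.4 0" --pt "0 0 0.4 0" --pt "0 0 0.4 0" --pt "0 0 0.4 0" --pt "0 0 0.4 0" --pt "0 0 0.4 0" --pt "0 0 0 0" --pt "0 0 0 0"

```text
time: 45.3
eef_pos: [0.6101, -0.2401, 0.1965]
ee_rot: [[0.003, 1.0, -0.0], [1.0, -0.003, 0.0], [0.0, -0.0, -1.0]]
ft_force: [-1.5, -0.3, -0.5]
grip_width: 0.0097
grasp_force: 30.0
```

```bash
python3 look.py 4 i8; python3 -c "
from h import *
f=[]
for i in range(5): env.grab_frame('top'); f.append(env.get_obs()['ft_force'])
print(np.mean(f,0))"
```

```text
[ 0.6101 -0.2401  0.1965 -0.0029]
scene tilt [0.0293 0.1857]
top tilt [0.0272 0.1859]
[-0.40660552 -0.2375111  -0.78502014]
```

Emit:
play_rows --pt "0 0 0.2 0" --pt "0 0 0.2 0" --pt "0 0 0.2 0" --pt "0 0 0.2 0" --pt "0 0 0 0" --pt "0 0 0 0" --pt "0 0 0 0"

```text
time: 46.45
eef_pos: [0.6101, -0.2401, 0.1885]
ee_rot: [[0.003, 1.0, 0.0], [1.0, -0.003, 0.0], [0.0, 0.0, -1.0]]
ft_force: [0.0, 1.3, -0.3]
grip_width: 0.0097
grasp_force: 30.0
```

```bash
python3 look.py 4 i8; python3 -c "
from h import *
f=[]
for i in range(5): env.grab_frame('top'); f.append(env.get_obs()['ft_force'])
print(np.mean(f,0))"
```

```text
[ 0.6101 -0.2401  0.1885 -0.003 ]
scene tilt [0.0608 0.1862]
top tilt [0.0602 0.1856]
[-0.03296296  1.36397106  0.15288075]
```

Emit:
play_rows --pt "0.1 0 0 0" --pt "0 0 0 0" --pt "0 0 0 0"

```text
time: 47.2
eef_pos: [0.61, -0.2393, 0.1885]
ee_rot: [[0.003, 1.0, 0.0], [1.0, -0.003, -0.0], [-0.0, 0.0, -1.0]]
ft_force: [-0.0, -0.7, 0.9]
grip_width: 0.0099
grasp_force: 30.0
```

Emit:
play_rows --pt "0 0 0 0" --pt "0 0 0 0" --pt "0 0 0 0" --pt "0 0 -1 0" --pt "0 0 -2 0" --pt "0 0 -3 0" --pt "0 0 -3 0" --pt "0 0 -2 0" --pt "0 0 0 0" --claw 0.5

```text
time: 48.1
eef_pos: [0.6106, -0.2394, 0.3024]
ee_rot: [[0.003, 1.0, 0.005], [1.0, -0.003, -0.002], [-0.002, 0.005, -1.0]]
ft_force: [0.4, 0.4, -0.2]
grip_width: 0.0233
grasp_force: 0.0
```

Emit:
play_rows --pt "0 -4 -1 0" --pt "0 -4 0 0" --pt "0 -4 0 0" --pt "0 -4 0 0" --pt "0 -4 0 0" --pt "0 -4 0 0" --pt "0 0 0 0" --pt "0 0 0 0" --pt "0 0 0 0" --pt "0 0 0 0"

```text
time: 49.1
eef_pos: [0.3707, -0.2383, 0.3079]
ee_rot: [[0.002, 1.0, -0.001], [1.0, -0.002, 0.001], [0.001, -0.001, -1.0]]
ft_force: [0.4, 0.1, -0.5]
grip_width: 0.0236
grasp_force: 0.0
```

```bash
python3 meas.py
python3 - <<'E'
from h import *
im,d,c,P=avg("scene",2)
a=np.clip(im*2.0,0,255).astype(np.uint8)
cv2.imwrite("pics/f.png",cv2.resize(a[130:280,140:340],(800,600),interpolation=cv2.INTER_CUBIC))
E
```

```text
[ 0.3707 -0.2383  0.3079 -0.0022]
scene [ 0.4269 -0.2823] 0.1496 2.969 [12.3 20.5] [ 425.9 -282.    24.1]
scene tilt [0.0648 0.1857]
  hung 1 120 [0.6148 0.2414 0.2179] [0.5757 0.2208 0.1953] [0.6348 0.2583 0.2414]
  hung 2 14 [0.633  0.1244 0.1962] [0.6307 0.1048 0.195 ] [0.6347 0.1392 0.1977]
  hung 3 49 [ 0.6128 -0.1169  0.2107] [ 0.6063 -0.1287  0.1958] [ 0.6159 -0.1069  0.2186]
  hung 4 37 [ 0.6117 -0.2362  0.2055] [ 0.6047 -0.2471  0.1952] [ 0.6151 -0.2264  0.2112]
top tilt [0.0642 0.186 ]
  hung 1 148 [0.613  0.24   0.2137] [0.5761 0.2203 0.1952] [0.6349 0.2572 0.242 ]
  hung 2 14 [0.6316 0.1297 0.1959] [0.6273 0.1082 0.195 ] [0.635  0.1398 0.1976]
  hung 3 52 [ 0.6083 -0.1168  0.2123] [ 0.6043 -0.1273  0.1971] [ 0.6139 -0.1064  0.2178]
  hung 4 37 [ 0.6077 -0.2355  0.2069] [ 0.604  -0.2454  0.1953] [ 0.6118 -0.2256  0.2108]
```

View pics/f.png

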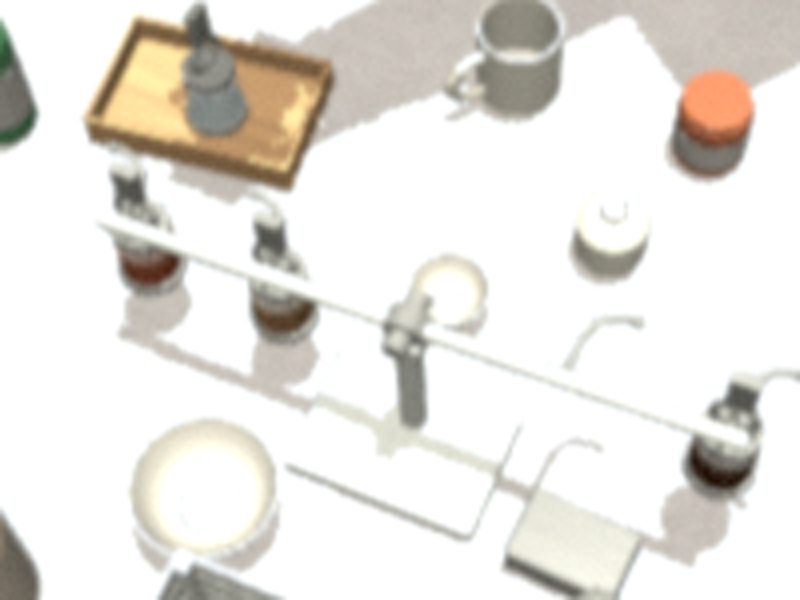

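The three full jars hang by the bar on hooks 4, 3 and 1, at (150,240), (280,290) and (725,440). The empty stands upright in the tray at (215,90), the tilt is steady at 0.064, and the crock, ramekin and teatin look untouched. I hand in.

```bash
python3 -c "
from h import *
print(env.hand_in())"
```

```text
the job is handed in; nothing more can be done
None
```

Job handed in: the one empty jar stands upright in the tray, and the three full jars hang near the bar on hooks 3, 1 and 4 (hung in that order), with the bar's tilt steady at about 0.064 rad.

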